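Ready the hand press and load its slide with relay covers

TASK

Get the hand press ready for a run: first turn its depth sleeve to number 3, then draw the sprung loading slide out to its stop. After that lift the tin relay covers off their nested piles and stand every one of them, mouth down and on its own, side by side flat on the slide, leaving the slide out, the sleeve at 3 and the brass insert and the ceramic tube base where they stand.

Things in the scene. Friction and masses are not known exactly. Their poses are not given: they have to be found in the camera images.
- sleeve (a joint): press's depth sleeve, upright axis: knurled aluminium, 36 mm diameter, 45 mm tall, on a dark fixed collar (80 mm wide, top 75 mm above desk). Black pointer at its foot; the numbers are groups of 1 to 4 white dots on the collar. rad, counter-clockwise from above: number 1 = 0 (stop), 2 = 0.6, 3 = 1.2, 4 = 1.8 (stop). Sprung detents, under 0.2 N m: left near a number it clicks in and stays.
- sleeve_top (a point): centre of the sleeve's flat top, on its axis, 121 mm above the desk; turns with the sleeve. At joint value v the pointer (and a black line on the top) lies at v - 0.9 rad from the press's x axis, counter-clockwise from above.
- press: small grey lever hand press, fixed to the desk: base plate 220 x 240 x 25 mm (x, y, z), origin at the centre of its underside. The sleeve's axis is at x = -30, y = +70 mm in this frame. Column, head and lever stand at y = -30 to -120 mm, up to 330 mm tall, clear of the sleeve.
- slide (a joint): loading slide, m: 0 = home under its low grey housing (100 x 340 mm, 24 mm tall, fixed), 0.085 = drawn out to its stop (rests at 0.083 to 0.085), towards the robot (minus x of slide_row). Sprung: it pulls back with 1 to 5 N and goes home if let go; just before the stop it snaps over a ball catch (about 15 N to pass) that then holds it out.
- slide_row (a point): moves with the slide: centre of the part of the steel plate that is bare when out, on its upper face 14 mm above the desk. z up, x away from the robot (slide is drawn along minus x), y along the plate, which is 320 mm long. When out, the plate is bare from 41 mm before this point to 38 mm behind it, where the housing begins.
- slide_tongue (a point): moves with the slide: top middle of the black pull tongue that sticks forward from the middle of the plate's front edge. Tongue: 14 mm wide (y), 34 mm long (x), from 4 to 28 mm above the desk, same axes as slide_row. To be pinched across y from above; there is free desk to both sides.
- cover1: bare tin relay cover, one of 4 or 5 alike (absent: None from the start), mouth down in two nested piles. Square stepped cap, 36 mm tall, 80 g: skirt 50 mm outside, 44 inside, 14 high, open below; closed crown 40 mm square, 22 high, to grip. A crown sits in the skirt above with 2 mm play, each adding 22 mm. Origin: centre of mouth plane; z up to the crown, x and y along sides.
- cover2: bare tin relay cover, one of 4 or 5 alike (absent: None from the start), mouth down in two nested piles. Square stepped cap, 36 mm tall, 80 g: skirt 50 mm outside, 44 inside, 14 high, open below; closed crown 40 mm square, 22 high, to grip. A crown sits in the skirt above with 2 mm play, each adding 22 mm. Origin: centre of mouth plane; z up to the crown, x and y along sides.
- cover3: bare tin relay cover, one of 4 or 5 alike (absent: None from the start), mouth down in two nested piles. Square stepped cap, 36 mm tall, 80 g: skirt 50 mm outside, 44 inside, 14 high, open below; closed crown 40 mm square, 22 high, to grip. A crown sits in the skirt above with 2 mm play, each adding 22 mm. Origin: centre of mouth plane; z up to the crown, x and y along sides.
- cover4: bare tin relay cover, one of 4 or 5 alike (absent: None from the start), mouth down in two nested piles. Square stepped cap, 36 mm tall, 80 g: skirt 50 mm outside, 44 inside, 14 high, open below; closed crown 40 mm square, 22 high, to grip. A crown sits in the skirt above with 2 mm play, each adding 22 mm. Origin: centre of mouth plane; z up to the crown, x and y along sides.
- cover5: bare tin relay cover, one of 4 or 5 alike (absent: None from the start), mouth down in two nested piles. Square stepped cap, 36 mm tall, 80 g: skirt 50 mm outside, 44 inside, 14 high, open below; closed crown 40 mm square, 22 high, to grip. A crown sits in the skirt above with 2 mm play, each adding 22 mm. Origin: centre of mouth plane; z up to the crown, x and y along sides.
- insert: stepped brass insert, 28 mm across, 26 mm tall; not part of the job, stays where it is. Origin at the middle of its underside.
- tube_base: round white ceramic tube base, 42 mm across, 34 mm tall; not part of the job, stays where it is. Origin at the middle of its underside.
Things that resemble listed ones, but are neither listed nor needed, are in the scene too. What is shaped like the cover3 but blue or turquoise is not meant.

How it is judged (in metres and radians):
On the way, in this order (a step that is already met when the one before it is completed fails the run):
1. the depth sleeve stands at number 3 while the slide is still in (value of joint sleeve between 1.08 and 1.32 rad and value of joint slide below 0.03 m), for 0.2 s.
2. the loading slide is drawn out to its stop (value of joint slide above 0.079 m), for 0.2 s.
At the end, for the whole second after the job is handed in: Sleeve within 0.12 rad of number 3 (1.2); slide within 6 mm of its stop; every cover present upright (0.12 rad), at rest, directly on the plate (mouth within 4 mm of its face, none nested), centre within 26 mm in x and 145 mm in y of slide_row (value of joint sleeve between 1.08 and 1.32 rad and value of joint slide above 0.079 m and x of cover1 in the frame of slide_row between -0.026 and 0.026 m and y of cover1 in the frame of slide_row between -0.145 and 0.145 m and z of cover1 in the frame of slide_row between -0.004 and 0.004 m and angle between each of cover1, cover2, cover3, cover4, cover5's own z axis and vertical below 0.12 rad and linear speed of each of cover1, cover2, cover3, cover4, cover5 below 0.02 m/s and x of cover2 in the frame of slide_row between -0.026 and 0.026 m and y of cover2 in the frame of slide_row between -0.145 and 0.145 m and z of cover2 in the frame of slide_row between -0.004 and 0.004 m and x of cover3 in the frame of slide_row between -0.026 and 0.026 m and y of cover3 in the frame of slide_row between -0.145 and 0.145 m and z of cover3 in the frame of slide_row between -0.004 and 0.004 m and x of cover4 in the frame of slide_row between -0.026 and 0.026 m and y of cover4 in the frame of slide_row between -0.145 and 0.145 m and z of cover4 in the frame of slide_row between -0.004 and 0.004 m and x of cover5 in the frame of slide_row between -0.026 and 0.026 m and y of cover5 in the frame of slide_row between -0.145 and 0.145 m and z of cover5 in the frame of slide_row between -0.004 and 0.004 m); the robot touches nothing.
It fails at once if the brass insert or the ceramic tube base was shifted by more than 40 mm (distance of any of insert, tube_base from where it was at the start of the episode above 0.04 m).
Of cover3, cover5 only 1 to 2 are there at a start; the rules pass over those that are not, and their reading is None.
At some moment in a run one of cover1, cover4 may be knocked a few centimetres aside while the robot is not near it.
It also fails if it takes over 200 s, if anything falls off the work surface, if the arm or the gripper's body presses on something with over 40 N, if the wrist force passes 120 N, or if a joint passes its speed limit or range.

ROBOT

A 6-joint arm with a two-finger parallel gripper is mounted at the origin on the work surface. World frame = base frame: x ahead of the robot, y to its left, z up, the work surface at z = 0. Lengths are in mm, angles in rad, forces in N, time in s.
With the tool pointing down it reaches from about 350 to 975 mm from the base axis. Payload 7.1 kg.
Tool frame: the origin (TCP) lies at the very end of the fingers, on their centre line; the grasp point (between the pads) lies 19 mm behind it; z points along the fingers, y is the line along which they close (so a half turn about z gives the same grasp; the last joint's range is limited). The gripper opens to 88 mm and grips with 3 to 60 N. Pads are 20 mm wide; open, the fingers measure 115 mm over their backs; the gripper's body (75 mm by 178 mm) begins 61 mm behind the grasp point.
Start: joints at [1.329, 0.423, 1.63, -0, 1.089, -0.019], TCP at [138.07, 609.542, 222.675] pointing down, gripper open.
Joint ranges: [-3, 3], [-0.9, 2.11], [0.09, 2.58], [-1.31, 4.45], [0.11, 2.69], [-2.54, 2.54]. Speed limits (rad/s): [2.39, 2.39, 3.01, 3.14, 3.14, 3.14].

INTERFACE

Orientations are given as a rotation vector (axis times angle).
In Python, from workcell import ctrl, optics gives the robot as it stands.
- The arm moves only by the shell command python3 -m jog 'ROWS'. ROWS is JSON, a list of rows, each a list of 7 numbers: the shift along the tool's x, y, z in units of 40 mm (1.0 is 40 mm), then the turn, a rotation vector about the tool's x, y, z in units of 6 degrees (1.0 is 6 degrees), then the opening, from 0 (shut) to 1 (fully open). A call has 1 to 20 rows; each row shifts and turns the commanded pose from where the row before left it, along the tool's axes as they then stand; what a row does not reach is not made up. A row lasts 1/10 s, in which the tool goes at most 50 mm and 8.59 degrees, less where a joint would pass 70% of its speed; a pose out of reach is approached as far as the arm can. A call is refused whole if a number of a shift passes 1 or a number of a turn 1, either way. A call with a gripper value outside its range is refused whole. The fingers move at their own pace and stop on an object; the grip force is fixed at half the most. Time passes only in rows, so rows that do not move let the fingers close. It gives the time, the measured TCP pose, the force, the opening and the grip force at its end, in the units of the state.
- ctrl.get_obs(): the state, without advancing time (a new reading comes with each control period).
- optics.get_image(name): name is "side" or "top" or "wrist"; returns the picture (400x640x3 uint8, red, green, blue); there is no depth.
- optics.camera_model(name): a dict with "fov_y" (degrees; the focal length in pixels is half the picture's height over the tangent of half this angle, whatever the lens; pixels are square), "cx", "cy" (the principal point, pixels), "view" (4x4, takes a point from world to camera coordinates); the wrist camera has in their place "hand_eye" (4x4, takes a point from camera to tool coordinates, whose origin is the TCP and whose axes are the flange's). Camera axes: x right, y up, looking along -z (the intrinsics and any distortion apply to the point x, -y, -z); pixel columns grow to the right and rows downward; lengths in mm; the calibration is good to about 2 mm. A picture is of the moment at which its call begins: read the wrist's pose just before it. camera_model takes no time and is no camera call.
- ctrl.close_job(): hands the job in; it is judged then, once.
Trained networks look in the newest picture that a camera, given by its name, has taken for a name from the list of things; names that differ only in an ending like _2 or _b are one class to them, and where a whole thing is asked for, a point or a joint stands for the part that bears it (a point fixed in the world has none). Each returns a list of dicts, best first, with "conf" (0 to 1); they miss things now and then, are a little off and sometimes report something else, mostly with a low value. They report only what shows in the picture. A call takes as long as a camera call. They do not tell look-alikes from the thing itself.
- optics.masks_of(target, camera): "pixels" (400x640 bool, what is visible of it) and "extent" ([centre column, centre row, width, height] in pixels, round what is visible of it).
The state is a dict: "t": time; "qpos": joint angles; "qvel": joint speeds; "joint_torque": joint torques, N m; "ee_pos": TCP position; "orientation": TCP orientation; "ft_force": force on the tool from outside, world axes, zero at the start; "moment": the same for the moment, N m; "width": finger opening in mm; "grasp_force": force on a finger pad.
Only numpy, scipy, OpenCV 4.12 (cv2) and the standard library are available. Lean on these libraries where they do the work, as an engineer would, in place of code of your own. Each camera call takes 0.05 s, during which the arm holds its last target. There are 200 camera calls.

## Working session

There is one attempt and no reset: what is moved stays moved. The work goes in short steps, Python scripts to look and compute and a shell command to move; the robot and the scene stay as the last step left them, time stands still between calls to the robot, and variables do not carry over. Pictures are saved under pics/ and viewed, at most 17 in all, crops included, and the job is handed in when it is done.

```bash
ls; mkdir -p pics; python3 - <<'E'
from workcell import ctrl, optics
import cv2,numpy as np
o=ctrl.get_obs();print({k:np.round(v,3).tolist() for k,v in o.items()})
for n in ["side","top","wrist"]:
    m=optics.camera_model(n);print(n,{k:np.round(v,3).tolist() if not isinstance(v,str) else v for k,v in m.items()})
ims=[]
for n in ["side","top"]:
    im=optics.get_image(n);cv2.imwrite(f"pics/{n}0.png",im[:,:,::-1])
E
```

```text
pics
{'t': 0.0, 'qpos': [1.329, 0.424, 1.631, -0.0, 1.089, -0.019], 'qvel': [-0.0, 0.001, -0.0, 0.002, 0.001, 0.001], 'joint_torque': [0.001, -54.463, -27.367, 0.064, 0.023, -0.0], 'ee_pos': [137.929, 609.007, 221.893], 'orientation': [-0.349, -3.122, 0.002], 'ft_force': [0.81, -0.326, -0.721], 'moment': [0.004, -0.032, -0.004], 'grasp_force': 0.0, 'width': 87.32}
side {'fov_y': 49.256, 'cx': 315.547, 'cy': 194.431, 'view': [[0.893, -0.45, 0.014, -425.45], [0.249, 0.52, 0.817, -254.076], [-0.375, -0.726, 0.576, -871.922], [0.0, 0.0, 0.0, 1.0]]}
top {'fov_y': 44.768, 'cx': 319.819, 'cy': 195.78, 'view': [[0.029, -1.0, 0.011, 23.705], [0.993, 0.03, 0.113, -518.092], [-0.114, 0.008, 0.993, -1403.938], [0.0, 0.0, 0.0, 1.0]]}
wrist {'fov_y': 64.249, 'cx': 318.803, 'cy': 198.763, 'hand_eye': [[-0.001, 0.97, 0.241, 64.452], [1.0, 0.001, -0.0, 1.384], [-0.0, 0.241, -0.97, -162.348], [0.0, 0.0, 0.0, 1.0]]}
```

View pics/top0.png

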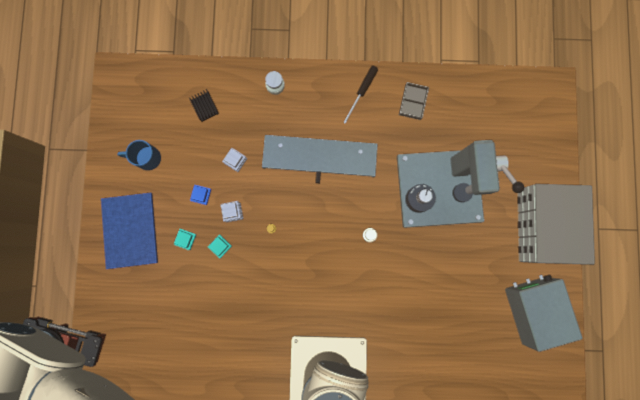

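View pics/side0.png

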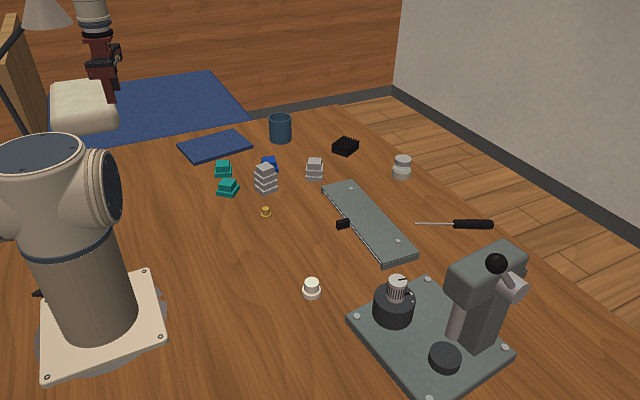

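The top view shows the sleeve near (421,197), the tongue near (318,178), and cover piles at (234,159) and (231,211). The brass insert is at (271,229) and the tube base at (370,235). The turquoise and blue caps are look-alikes. In the side view the piles are at (265,178), looking 3 high, and (315,168), looking 2 high.

```bash
cat > h.py <<'E'
import numpy as np,cv2
from scipy.spatial.transform import Rotation as R
from workcell import ctrl,optics
np.set_printoptions(precision=2,suppress=True)
def toolT(o=None):
    o=o or ctrl.get_obs();T=np.eye(4);T[:3,:3]=R.from_rotvec(o['orientation']).as_matrix();T[:3,3]=o['ee_pos'];return T
def cam(n,T=None):
    m=optics.camera_model(n);f=200/np.tan(np.radians(m['fov_y']/2))
    C=np.linalg.inv(np.array(m['view'])) if 'view' in m else (toolT() if T is None else T)@np.array(m['hand_eye'])
    return f,m['cx'],m['cy'],C
def ray(c,u,v,z):
    f,cx,cy,C=c;d=C[:3,:3]@np.array([(u-cx)/f,-(v-cy)/f,-1.]);p=C[:3,3];return p+d*(z-p[2])/d[2]
def proj(c,P):
    f,cx,cy,C=c;q=np.linalg.inv(C)@np.append(P,1);return np.array([cx+f*q[0]/-q[2],cy-f*q[1]/-q[2]])
def tri(cs,uvs):
    from scipy.optimize import least_squares
    return least_squares(lambda P:np.concatenate([proj(c,P)-uv for c,uv in zip(cs,uvs)]),[500,0,50]).x
def rows(goal,yaw=None,o=None):
    "tool-frame shift (units of 40mm) from pose to world goal; yaw of tool y axis mod pi"
    T=toolT(o);d=T[:3,:3].T@(np.array(goal)-T[:3,3])/40
    ty=np.arctan2(T[1,1],T[0,1]);r=None
    if yaw is not None:
        e=(yaw-ty+np.pi/2)%np.pi-np.pi/2; r=-e/np.radians(6)   # tool z down
    return d,r
def state():
    o=ctrl.get_obs();T=toolT(o);print('t %.1f'%o['t'],'tcp',np.round(o['ee_pos'],1),'z',T[:3,2],'y-yaw %.3f'%np.arctan2(T[1,1],T[0,1]),'q6 %.2f'%o['qpos'][5],'F',np.round(o['ft_force'],1),'w %.1f g %.1f'%(o['width'],o['grasp_force']))
def save(im,name,box=None,s=1):
    if box: im=im[box[1]:box[3],box[0]:box[2]]
    cv2.imwrite('pics/'+name,cv2.resize(im[:,:,::-1],None,fx=s,fy=s,interpolation=cv2.INTER_CUBIC))
E
python3 - <<'E'
from h import *
state()
zs=dict(sleeve=110,slide=20,slide_tongue=28,cover1=80,press=25,insert=26,tube_base=34)
for n in ["top","side"]:
    im=optics.get_image(n);c=cam(n)
    for k,z in zs.items():
        for m in optics.masks_of(k,n)[:6]:
            if m['conf']<.3: continue
            e=m['extent'];r=cv2.minAreaRect(np.argwhere(m['pixels'])[:,::-1].astype(np.float32))
            print(n,k,'%.2f'%m['conf'],np.round(e,1),ray(c,*r[0],z)[:2],[ray(c,*p,z)[:2].round().tolist() for p in cv2.boxPoints(r)] if k in('slide','press') else '')
    if n=='side': save(im,'side1.png',(230,140,350,230),4); s=im
    else: tp=im
a=cv2.resize(s[140:230,230:350],(600,450));b=cv2.resize(tp[130:230,170:270],(450,450))
c2=cv2.resize(tp[165:230,380:450],(485,450))
cv2.imwrite('pics/mix1.png',cv2.resize(np.hstack([a,b,c2]),None,fx=.52,fy=.52)[:,:,::-1])
E
```

```text
t 0.1 tcp [138.  609.1 222. ] z [-0. -0. -1.] y-yaw 1.348 q6 -0.02 F [-0.4  0.3 -0.4] w 87.3 g 0.0
top sleeve 0.62 [422.9 194.1  12.4   9.1] [ 517.54 -249.43] 
top slide 0.49 [314.8 176.3   6.2  11.7] [577.19  47.79] [[563.0, 56.0], [593.0, 52.0], [592.0, 40.0], [561.0, 43.0]]
top slide_tongue 0.49 [369.2 235.7  15.8  17.3] [ 409.08 -111.16] 
top cover1 0.87 [229.8 209.2  22.9  18. ] [461.35 292.18] 
top cover1 0.72 [234.8 159.1  28.4  18.8] [610.48 289.59] 
top cover1 0.71 [185.2 240.1  24.   21.7] [379.16 417.57] 
top cover1 0.56 [200.6 193.7  21.6  16.6] [505.37 379.98] 
top cover1 0.53 [221.8 245.   23.5  26.4] [361.62 317.63] 
top press 0.72 [461.4 182.9 127.3  85.9] [ 568.55 -377.82] [[665.0, -180.0], [717.0, -553.0], [473.0, -573.0], [424.0, -207.0]]
top insert 0.37 [269.8 227.4   9.1   7. ] [419.51 181.02] 
top tube_base 0.53 [371.  234.6  13.2  13.6] [ 408.85 -110.48] 
side sleeve 0.61 [397.1 290.5  21.4  23.4] [ 511.39 -263.05] 
side slide 0.89 [349.5 223.8  51.7  58.6] [572.42  21.68] [[548.0, 155.0], [598.0, 183.0], [593.0, -93.0], [552.0, -109.0]]
side slide_tongue 0.80 [357.4 238.8  46.1  53.4] [578.37 -32.95] 
side cover1 0.89 [228.2 188.4  25.4  22.9] [340.86 233.75] 
side cover1 0.70 [267.1 172.6  25.7  20.9] [451.66 263.14] 
side cover1 0.66 [265.2 183.1  22.7  10.2] [432.51 209.47] 
side cover1 0.63 [224.6 166.9  14.4  18.1] [356.49 329.58] 
side cover1 0.58 [267.  190.   27.4   9.6] [421.87 177.97] 
side cover1 0.51 [315.  167.7  16.3  21. ] [587.07 234.58] 
side press 0.83 [436.1 319.1 184.2 161.9] [ 634.52 -311.43] [[422.0, -214.0], [969.0, -42.0], [852.0, -411.0], [442.0, -466.0]]
side insert 0.59 [264.6 212.4  12.6   8.7] [412.92 162.76] 
side insert 0.58 [435.5 318.9 185.2 161.5] [ 634.57 -312.03] 
side tube_base 0.89 [313.6 287.9  19.6  21.1] [ 399.59 -130.46]
```

View pics/mix1.png

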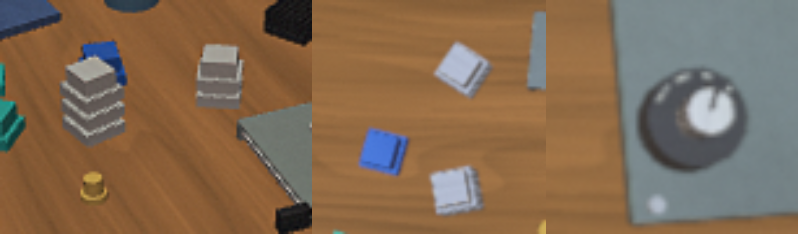

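Near pile: 3 covers; far pile: 2. So there are 5 in all. The sleeve's line points nearly along +x, so it stands near number 2. I'll turn the tool first, then go over the sleeve for a close look.

```bash
python3 -m jog '[[0,0,0,0,0,1,1],[0,0,0,0,0,1,1],[0,0,0,0,0,1,1],[0,0,0,0,0,1,1],[0,0,0,0,0,1,1],[0,0,0,0,0,1,1],[0,0,0,0,0,1,1],[0,0,0,0,0,1,1],[0,0,0,0,0,1,1],[0,0,0,0,0,1,1],[0,0,0,0,0,1,1],[0,0,0,0,0,1,1]]'; python3 - <<'E'
from h import *
state();print(rows([512,-252,225],0.09))
E
```

```text
t: 2.1
ee_pos: [138.1, 609.5, 222.7]
orientation: [-2.123, -2.316, 0.0]
ft_force: [-0.3, -0.0, -0.2]
width: 87.9
grasp_force: 0.0
t 2.1 tcp [138.1 609.5 222.7] z [-0. -0. -1.] y-yaw 0.087 q6 1.24 F [-0.3 -0.  -0.2] w 87.9 g 0.0
(array([-22.27,   7.44,  -0.06]), np.float64(-0.028171724956710754))
```

```bash
python3 -m jog '[[-1,0.33,0,0,0,0,1],[-1,0.33,0,0,0,0,1],[-1,0.33,0,0,0,0,1],[-1,0.33,0,0,0,0,1],[-1,0.33,0,0,0,0,1],[-1,0.33,0,0,0,0,1],[-1,0.33,0,0,0,0,1],[-1,0.33,0,0,0,0,1],[-1,0.33,0,0,0,0,1],[-1,0.33,0,0,0,0,1],[-1,0.33,0,0,0,0,1],[-1,0.33,0,0,0,0,1],[-1,0.33,0,0,0,0,1],[-1,0.33,0,0,0,0,1],[-1,0.33,0,0,0,0,1],[-1,0.33,0,0,0,0,1],[-1,0.33,0,0,0,0,1],[-1,0.33,0,0,0,0,1],[-1,0.33,0,0,0,0,1],[-1,0.33,0,0,0,0,1]]';python3 -m jog '[[-0.8,0.3,0,0,0,0,1],[-0.8,0.3,0,0,0,0,1],[-0.6,0.2,0,0,0,0,1],[0,0,0,0,0,0,1],[0,0,0,0,0,0,1]]'; python3 - <<'E'
from h import *
state();T=toolT();im=optics.get_image('wrist');save(im,'w2.png');c=cam('wrist',T)
for m in optics.masks_of('sleeve','wrist')[:3]: print(m['conf'],m['extent'],ray(c,*m['extent'][:2],115))
E
```

```text
t: 4.1
ee_pos: [474.5, -164.9, 222.9]
orientation: [2.118, 2.32, 0.0]
ft_force: [0.4, 0.5, 0.3]
width: 87.8
grasp_force: 0.0
t: 4.6
ee_pos: [513.4, -247.7, 222.3]
orientation: [-2.118, -2.319, 0.0]
ft_force: [0.4, 0.2, -0.2]
width: 87.7
grasp_force: 0.0
t 4.6 tcp [ 513.4 -247.7  222.3] z [-0.  0. -1.] y-yaw 0.090 q6 -0.56 F [ 0.4  0.2 -0.2] w 87.7 g 0.0
0.6 [326.9, 201.6, 49.3, 49.3] [ 522.02 -249.86  115.  ]
0.16 [401.9, 27.8, 4.1, 8.5] [ 566.33 -107.17  115.  ]
```

View pics/w2.png

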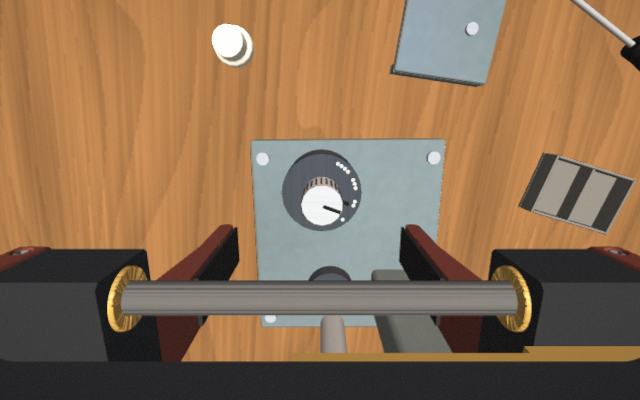

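The wrist view shows the sleeve top at about (322,205). Its line points slightly below +x, towards two dots at (354,204), so it stands at number 2. The press is aligned with the tool (yaw about 0.09). I'll go down onto it.

```bash
python3 - <<'E'
from h import *
im=cv2.imread('pics/w2.png');c=cam('wrist')
g=cv2.cvtColor(im,cv2.COLOR_BGR2GRAY);m=np.zeros_like(g);m[180:232,296:349]=(g[180:232,296:349]>200);
n,l,s,ce=cv2.connectedComponentsWithStats(m);i=1+np.argmax(s[1:,4]);print(s[i],ce[i])
x,y,w,h,_=s[i];P=ray(c,x+w/2-.5,y+h/2-.5,121);print(P)
print(rows([P[0],P[1],88],.09))
cc=cam('top');print(proj(cc,P))
E
```

```text
[ 301  186   41   39 1183] [320.91 204.55]
[ 516.79 -250.92  121.  ]
(array([-0.11,  0.08,  3.36]), np.float64(0.017149708685939746))
[424.92 195.33]
```

```bash
python3 -m jog '[[-0.11,0.08,0.8,0,0,0,1],[0,0,0.8,0,0,0,1],[0,0,0.8,0,0,0,1],[0,0,0.6,0,0,0,1],[0,0,0.36,0,0,0,1],[0,0,0,0,0,0,1],[0,0,0,0,0,0,0],[0,0,0,0,0,0,0],[0,0,0,0,0,0,0],[0,0,0,0,0,0,0],[0,0,0,0,0,0,0],[0,0,0,0,0,0,0]]'; python3 -c "
from h import *
state()"
```

```text
t: 5.9
ee_pos: [517.5, -251.9, 88.5]
orientation: [2.118, 2.32, 0.0]
ft_force: [-0.4, 0.7, -0.8]
width: 43.4
grasp_force: 0.0
t 5.9 tcp [ 517.5 -251.9   88.5] z [ 0. -0. -1.] y-yaw 0.091 q6 -0.56 F [-0.4  0.7 -0.8] w 43.4 g 0.0
```

```bash
python3 -m jog '[[0,0,0,0,0,0,0],[0,0,0,0,0,0,0],[0,0,0,0,0,0,0],[0,0,0,0,0,0,0],[0,0,0,0,0,-0.6,0],[0,0,0,0,0,-0.6,0],[0,0,0,0,0,-0.6,0],[0,0,0,0,0,-0.6,0],[0,0,0,0,0,-0.6,0],[0,0,0,0,0,-0.6,0],[0,0,0,0,0,-0.6,0],[0,0,0,0,0,-0.6,0],[0,0,0,0,0,-0.6,0],[0,0,0,0,0,-0.4,0],[0,0,0,0,0,0,0],[0,0,0,0,0,0,0]]'; python3 -c "
from h import *
state();print(ctrl.get_obs()['moment'])"
```

```text
t: 7.5
ee_pos: [515.5, -252.2, 88.3]
orientation: [-1.325, -2.845, 0.002]
ft_force: [-7.4, -3.7, 6.9]
width: 35.8
grasp_force: 30.0
t 7.5 tcp [ 515.5 -252.2   88.3] z [-0.  0. -1.] y-yaw 0.699 q6 -1.17 F [-7.4 -3.7  6.9] w 35.8 g 30.0
[-0.63  1.31  0.06]
```

Turned by about 0.61 rad. Now I'll release, lift, and check.

```bash
python3 -m jog '[[0,0,0,0,0,0,1],[0,0,0,0,0,0,1],[0,0,0,0,0,0,1],[0,0,0,0,0,0,1],[0,0,0,0,0,0,1],[0,0,0,0,0,0,1],[0,0,-0.6,0,0,0,1],[0,0,-0.9,0,0,0,1],[0,0,-0.9,0,0,0,1],[0,0,-0.9,0,0,0,1],[0,0,-0.9,0,0,0,1],[0,0,0,0,0,0,1],[0,0,0,0,0,0,1]]'; python3 - <<'E'
from h import *
state();T=toolT();im=optics.get_image('wrist');c=cam('wrist',T)
# rectify: world top-down patch at z=121 around the sleeve, 6px/mm-ish (right = world x, up = world y)
Pc=np.array([516.8,-250.9]);H=60
src=np.float32([proj(c,[Pc[0]+a,Pc[1]+b,121]) for a,b in[(-H,H),(H,H),(H,-H),(-H,-H)]])
w=cv2.warpPerspective(im,cv2.getPerspectiveTransform(src,np.float32([[0,0],[480,0],[480,480],[0,480]])),(480,480));save(w,'slv.png')
st=optics.get_image('top');save(st,'x.png')
E
```

```text
t: 8.8
ee_pos: [517.7, -251.9, 256.9]
orientation: [1.326, 2.846, -0.0]
ft_force: [-0.2, 0.2, -0.1]
width: 87.8
grasp_force: 0.0
t 8.8 tcp [ 517.7 -251.9  256.9] z [ 0. -0. -1.] y-yaw 0.699 q6 -1.17 F [-0.2  0.2 -0.1] w 87.8 g 0.0
```

View pics/slv.png

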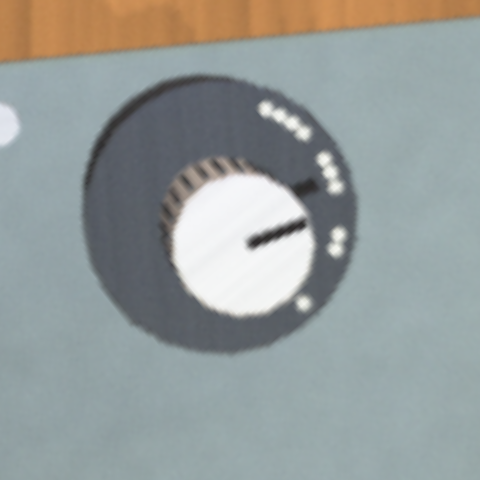

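The line is at about 0.37 rad in the world and 0.39 was expected, so the sleeve is at number 3. Next is the tongue.

```bash
python3 - <<'E'
from h import *
c=cam('top');im=cv2.imread('pics/x.png')
P=ray(c,318,177.5,28);print(P,[ray(c,*p,24)[:2] for p in[(264,136),(377,143),(375,176),(262,168)]])
print(rows([P[0],P[1],150],1.5))
E
```

```text
[571.7   46.17  28.  ] [array([693.12, 211.86]), array([ 682.51, -127.88]), array([ 582.09, -123.51]), array([595.73, 213.69])]
(array([4.81, 5.84, 2.63]), np.float64(-7.650738054039124))
```

```bash
python3 -m jog '[[0.6,0.73,0,0,0,0,1],[0.6,0.73,0,0,0,0,1],[0.6,0.73,0,0,0,0,1],[0.6,0.73,0,0,0,0,1],[0.6,0.73,0,0,0,0,1],[0.6,0.73,0,0,0,0,1],[0.6,0.73,0.6,0,0,0,1],[0.6,0.73,0.6,0,0,0,1],[0,0,0.6,0,0,-1,1],[0,0,0.6,0,0,-1,1],[0,0,0.2,0,0,-1,1],[0,0,0,0,0,-1,1],[0,0,0,0,0,-1,1],[0,0,0,0,0,-1,1],[0,0,0,0,0,-1,1],[0,0,0,0,0,-0.65,1],[0,0,0,0,0,0,1],[0,0,0,0,0,0,1]]'; python3 - <<'E'
from h import *
state();T=toolT();im=optics.get_image('wrist');save(im,'w3.png')
E
```

```text
t: 10.7
ee_pos: [572.0, 45.4, 151.0]
orientation: [-0.114, -3.137, 0.0]
ft_force: [0.4, -0.1, 0.3]
width: 87.8
grasp_force: 0.0
t 10.7 tcp [572.   45.4 151. ] z [-0. -0. -1.] y-yaw 1.498 q6 -1.44 F [ 0.4 -0.1  0.3] w 87.8 g 0.0
```

View pics/w3.png

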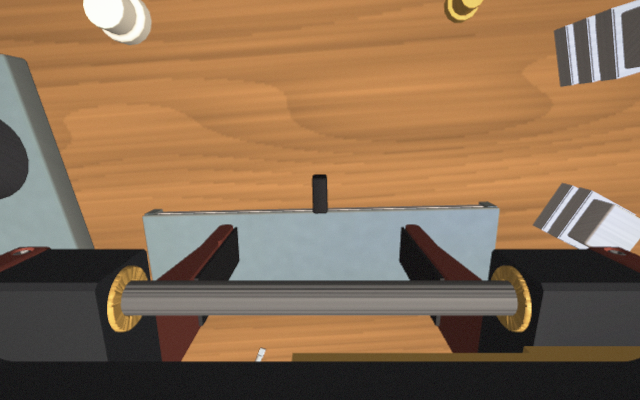

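The tongue is at (320,176–212), and the housing's front edge runs from (147,212) to (497,207). I'll work out the grasp pose.

```bash
python3 - <<'E'
from h import *
c=cam('wrist')
a,b=ray(c,147,212,24),ray(c,497,207,24);yw=np.arctan2(*(b-a)[1::-1]);print(a,b,yw)
n,f=ray(c,320,181.5,28),ray(c,320,207,28);print(n,f);P=(n+f)/2
P=n+np.array([17*np.sin(yw)*1,0,0]);print(P,rows([P[0],P[1],5],yw))
E
```

```text
[ 580.72 -117.08   24.  ] [600.16 213.13  24.  ] 1.5120095358868846
[562.74  48.44  28.  ] [586.78  46.68  28.  ]
[579.71  48.44  28.  ] (array([-0.19,  0.09,  3.66]), np.float64(-0.13276479240260966))
```

```bash
python3 -m jog '[[0,0.08,0.9,0,0,-0.13,1],[0,0,0.9,0,0,0,1],[0,0,0.9,0,0,0,0.6],[0,0,0.6,0,0,0,0.5],[0,0,0.36,0,0,0,0.5],[0,0,0,0,0,0,0.3],[0,0,0,0,0,0,0],[0,0,0,0,0,0,0],[0,0,0,0,0,0,0],[0,0,0,0,0,0,0],[0,0,0,0,0,0,0],[0,0,0,0,0,0,0],[0,0,0,0,0,0,0],[0,0,0,0,0,0,0]]';python3 -c "
from h import *
state()"
```

```text
t: 12.15
ee_pos: [573.2, 46.1, 6.5]
orientation: [0.088, 3.14, -0.005]
ft_force: [-0.8, -16.6, 4.9]
width: 14.0
grasp_force: 30.0
t 12.2 tcp [573.2  46.1   6.5] z [ 0. -0. -1.] y-yaw 1.515 q6 -1.45 F [ -0.8 -16.6   4.9] w 14.0 g 30.0
```

```bash
python3 -m jog '[[0,-0.05,0,0,0,0,0],[0.3,0,0,0,0,0,0],[0.3,0,0,0,0,0,0],[0.3,0,0,0,0,0,0],[0.3,0,0,0,0,0,0],[0.3,0,0,0,0,0,0],[0.3,0,0,0,0,0,0],[0.2,0,0,0,0,0,0],[0.1,0,0,0,0,0,0],[0.1,0,0,0,0,0,0],[0,0,0,0,0,0,0],[0,0,0,0,0,0,0]]';python3 -c "
from h import *
state()"
```

```text
t: 13.35
ee_pos: [486.6, 50.3, 6.9]
orientation: [0.088, 3.137, -0.002]
ft_force: [1.4, -15.4, 9.1]
width: 13.9
grasp_force: 30.0
t 13.3 tcp [486.6  50.3   6.9] z [ 0. -0. -1.] y-yaw 1.515 q6 -1.43 F [  1.4 -15.4   9.1] w 13.9 g 30.0
```

```bash
python3 -m jog '[[0,0,0,0,0,0,0.3],[0,0,0,0,0,0,0.5],[0,0,0,0,0,0,0.5],[0,0,-0.5,0,0,0,0.5],[0,0,-0.9,0,0,0,0.7],[-0.5,0,-0.9,0,0,0,1],[-0.5,0,-0.9,0,0,0,1],[0,0,-0.8,0,0,0,1],[0,0,0,0,0,0,1],[0,0,0,0,0,0,1]]'; python3 - <<'E'
from h import *
state();T=toolT();im=optics.get_image('wrist');save(im,'w4.png')
E
```

```text
t: 14.35
ee_pos: [524.7, 49.7, 166.0]
orientation: [0.09, 3.14, 0.0]
ft_force: [0.2, -0.1, 0.7]
width: 86.3
grasp_force: 0.0
t 14.3 tcp [524.7  49.7 166. ] z [ 0.  0. -1.] y-yaw 1.514 q6 -1.44 F [ 0.2 -0.1  0.7] w 86.3 g 0.0
```

View pics/w4.png

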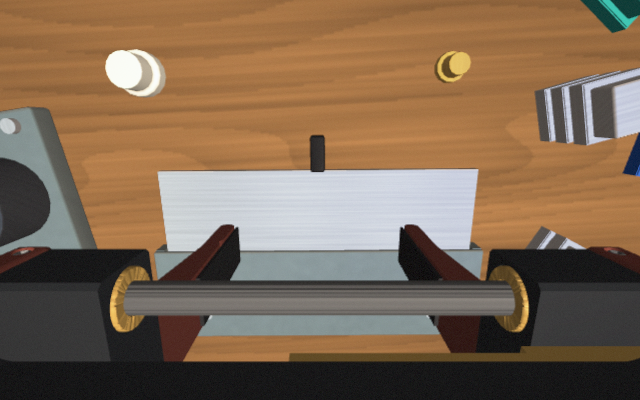

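The slide is out and holding. The plate's front edge runs from (158,170) to (477,168). Now I'll compute the row frame and go to the near pile.

```bash
python3 - <<'E'
from h import *
c=cam('wrist')
a,b=ray(c,158,170.5,14),ray(c,477.5,168.5,14);d=(b-a)[:2];L=np.linalg.norm(d);d/=L;yw=np.arctan2(d[1],d[0])
x=np.array([d[1],-d[0]]);row=(a+b)[:2]/2+41*x;print(a,b,L,yw,'row',row, 'housing',ray(c,320,250,24))
print(rows([465,285,190]))
E
```

```text
[ 499.34 -107.52   14.  ] [515.68 208.75  14.  ] 316.68419887192226 1.519177091928736 row [548.45  48.5 ] housing [588.85  48.26  24.  ]
(array([ 1.81,  5.79, -0.62]), None)
```

```bash
python3 -m jog '[[0.3,0.97,-0.1,0,0,0,1],[0.3,0.97,-0.1,0,0,0,1],[0.3,0.97,-0.1,0,0,0,1],[0.3,0.97,-0.1,0,0,0,1],[0.3,0.97,-0.1,0,0,0,1],[0.3,0.95,-0.1,0,0,0,1],[0,0,0,0,0,0,1],[0,0,0,0,0,0,1]]'; python3 - <<'E'
from h import *
state();T=toolT();im=optics.get_image('wrist');save(im,'w5.png');c=cam('wrist',T)
for m in optics.masks_of('cover1','wrist')[:4]:
    print(m['conf'],m['extent'])
E
```

```text
t: 15.2
ee_pos: [464.9, 285.2, 188.1]
orientation: [-0.086, -3.138, 0.003]
ft_force: [-0.7, -0.7, -1.1]
width: 88.2
grasp_force: 0.0
t 15.2 tcp [464.9 285.2 188.1] z [-0. -0. -1.] y-yaw 1.516 q6 -0.99 F [-0.7 -0.7 -1.1] w 88.2 g 0.0
0.83 [463.2, 91.8, 71.5, 62.5]
0.77 [357.5, 76.7, 69.3, 70.5]
0.75 [419.0, 220.1, 58.2, 51.9]
0.74 [337.2, 332.4, 62.9, 39.9]
```

View pics/w5.png

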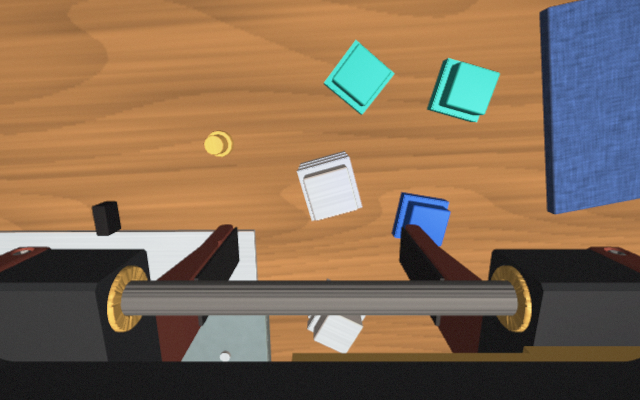

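Near pile: the crown of the top cover lies around (333,193). I'll magnify it for exact edges.

```bash
python3 - <<'E'
from h import *
im=cv2.imread('pics/w5.png')[145:230,285:375];save(im[:,:,::-1],'c5.png',None,6)
E
```

```text
(no output)
```

View pics/c5.png

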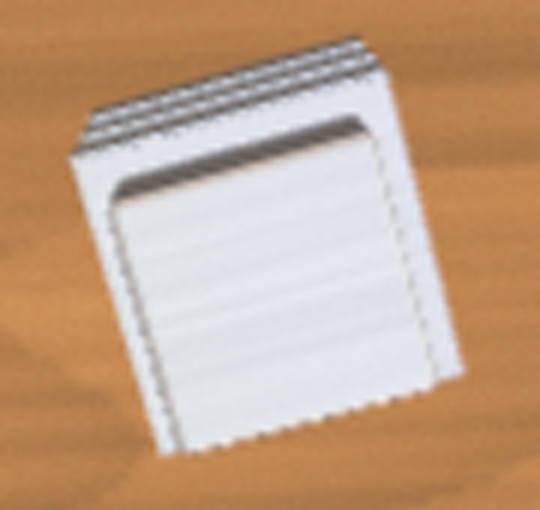

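```bash
python3 - <<'E'
from h import *
c=cam('wrist');s=cam('side');t=cam('top')
q=np.array([(304.2,179.2),(346.7,167.5),(357.5,209.2),(315,220)])
for z in (58,80,102):
    W=np.array([ray(c,*p,z) for p in q]);m=W.mean(0);e=[W[1]-W[0],W[2]-W[1],W[2]-W[3],W[3]-W[0]]
    print(z,m,'len',[np.linalg.norm(v) for v in e],'ang',[np.arctan2(v[1],v[0]) for v in e],'side',proj(s,m),'base',proj(s,[m[0],m[1],0]),'top',proj(t,m))
f=np.array([ray(s,315,160.4,z) for z in(36,58,80)]);print(f,[proj(t,p) for p in f])
E
```

```text
58 [470.33 296.08  58.  ] len [np.float64(40.93467375317854), np.float64(41.56493573378983), np.float64(42.03220180435485), np.float64(41.095498034617194)] ang [np.float64(1.784097556023712), np.float64(0.2131362174132048), np.float64(1.7725774576396678), np.float64(0.18649221837023927)] side [266.63 171.66] base [267.63 188.63] top [230.23 208.1 ]
80 [465.2  295.56  80.  ] len [np.float64(37.861188975056784), np.float64(38.444129200636674), np.float64(38.87631168500107), np.float64(38.0099381393481)] ang [np.float64(1.7840975560237122), np.float64(0.21313621741320518), np.float64(1.7725774576396662), np.float64(0.18649221837023974)] side [264.57 165.48] base [266.04 189.16] top [228.98 209.23]
102 [460.06 295.03 102.  ] len [np.float64(34.78770419693502), np.float64(35.323322667483446), np.float64(35.720421565647264), np.float64(34.92437824407912)] ang [np.float64(1.7840975560237111), np.float64(0.2131362174132044), np.float64(1.772577457639668), np.float64(0.18649221837023974)] side [262.47 159.14] base [264.44 189.68] top [227.7  210.39]
[[638.35 325.95  36.  ]
 [621.45 292.99  58.  ]
 [604.54 260.03  80.  ]] [array([224.26, 151.95]), array([233.9 , 156.47]), array([243.86, 161.14])]
```

The c5 crop shows three stacked skirt rims, so the near pile is 3 high with its crown top at z = 80. Its sides lie at yaw 0.2. Now turn and grip the first cover.

```bash
python3 -m jog '[[0,0,0,0,0,1,1],[0,0,0,0,0,1,1],[0,0,0,0,0,1,1],[0,0,0,0,0,1,1],[0,0,0,0,0,1,1],[0,0,0,0,0,1,1],[0,0,0,0,0,1,1],[0,0,0,0,0,1,1],[0,0,0,0,0,1,1],[0,0,0,0,0,1,1],[0,0,0,0,0,1,1],[0,0,0,0,0,1,1],[0,0,0,0,0,0.57,1],[0.25,0.06,0.5,0,0,0,1],[0,0,0.8,0,0,0,1],[0,0,0.8,0,0,0,1],[0,0,0.6,0,0,0,1],[0,0,0.4,0,0,0,1],[0,0,0,0,0,0,1],[0,0,0,0,0,0,1]]';python3 -c "
from h import *
state();print(rows([465.2,295.6,61],.2))"
```

```text
t: 17.3
ee_pos: [466.9, 294.3, 65.7]
orientation: [-1.994, -2.427, 0.002]
ft_force: [-0.8, 0.1, 1.0]
width: 88.2
grasp_force: 0.0
t 17.3 tcp [466.9 294.3  65.7] z [-0. -0. -1.] y-yaw 0.196 q6 0.35 F [-0.8  0.1  1. ] w 88.2 g 0.0
(array([ 0.04, -0.04,  0.12]), np.float64(-0.04211812071997451))
```

```bash
python3 -m jog '[[0.04,-0.04,0.11,0,0,0,0.8],[0,0,0,0,0,0,0.6],[0,0,0,0,0,0,0.5],[0,0,0,0,0,0,0.3],[0,0,0,0,0,0,0.3],[0,0,0,0,0,0,0.3],[0,0,0,0,0,0,0.3],[0,0,0,0,0,0,0.3],[0,0,0,0,0,0,0.3],[0,0,0,0,0,0,0.3]]';python3 -c "
from h import *
state()"
```

```text
t: 18.3
ee_pos: [464.9, 296.7, 61.6]
orientation: [-1.992, -2.429, 0.0]
ft_force: [-1.3, 0.4, 2.9]
width: 40.0
grasp_force: 30.0
t 18.3 tcp [464.9 296.7  61.6] z [-0.  0. -1.] y-yaw 0.197 q6 0.35 F [-1.3  0.4  2.9] w 40.0 g 30.0
```

Gripped (40 mm). Lift slowly, then turn to the slide's axes.

```bash
python3 -m jog '[[0,0,-0.15,0,0,0,0.3],[0,0,-0.25,0,0,0,0.3],[0,0,-0.4,0,0,0,0.3],[0,0,-0.8,0,0,0,0.3],[0,0,-0.6,0,0,0,0.3],[0,0,0,0,0,0.8,0.3],[0,0,0,0,0,0.8,0.3],[0,0,0,0,0,0.78,0.3],[0,0,0,0,0,0,0.3],[0,0,0,0,0,0,0.3]]';cat >> h.py <<'E'
ROW=np.array([548.5,48.5]);D=np.array([0.0516,0.9987]);X=np.array([0.9987,-0.0516])
def slot(y,z=32,x=-2):
    p=ROW+y*D+x*X;return [p[0],p[1],z]
E
python3 -c "
from h import *
state();print(rows(slot(-120),-.052))"
```

```text
t: 19.3
ee_pos: [465.0, 296.7, 149.9]
orientation: [2.276, 2.165, 0.001]
ft_force: [0.6, 0.5, -0.5]
width: 40.0
grasp_force: 30.0
t 19.3 tcp [465.  296.7 149.9] z [ 0.  0. -1.] y-yaw -0.050 q6 0.60 F [ 0.6  0.5 -0.5] w 40.0 g 30.0
(array([-9.09,  2.34,  2.95]), np.float64(0.01977161462552689))
```

```bash
python3 -m jog '[[-0.5,0.13,0,0,0,0,0.3],[-0.9,0.23,0,0,0,0,0.3],[-0.9,0.23,0,0,0,0,0.3],[-0.9,0.23,0,0,0,0,0.3],[-0.9,0.23,0,0,0,0,0.3],[-0.9,0.23,0,0,0,0,0.3],[-0.9,0.23,0,0,0,0,0.3],[-0.9,0.23,0,0,0,0,0.3],[-0.9,0.23,0,0,0,0,0.3],[-0.9,0.23,0,0,0,0,0.3],[-0.49,0.14,0,0,0,0,0.3],[0,0,0.5,0,0,0,0.3],[0,0,0.8,0,0,0,0.3],[0,0,0.6,0,0,0,0.3],[0,0,0.4,0,0,0,0.3],[0,0,0.2,0,0,0,0.3],[0,0,0,0,0,0,0.3],[0,0,0,0,0,0,0.3]]'
python3 -c "
from h import *
state();print(rows(slot(-120),-.052))"
```

```text
t: 21.1
ee_pos: [539.9, -71.4, 50.0]
orientation: [2.277, 2.163, 0.001]
ft_force: [-0.3, 0.3, -0.1]
width: 39.5
grasp_force: 30.0
t 21.1 tcp [539.9 -71.4  50. ] z [ 0. -0. -1.] y-yaw -0.051 q6 -0.10 F [-0.3  0.3 -0.1] w 39.5 g 30.0
(array([0.  , 0.01, 0.45]), np.float64(0.005014908423054139))
```

```bash
python3 -m jog '[[0,0,0.25,0,0,0,0.3],[0,0,0.12,0,0,0,0.3],[0,0,0.06,0,0,0,0.3],[0,0,0.02,0,0,0,0.3],[0,0,0,0,0,0,0.3],[0,0,0,0,0,0,0.55],[0,0,0,0,0,0,0.75],[0,0,0,0,0,0,0.8],[0,0,-0.2,0,0,0,0.8],[0,0,-0.5,0,0,0,1],[0,0,-0.9,0,0,0,1],[0,0,-0.9,0,0,0,1],[0,0,-0.9,0,0,0,1],[0,0,0,0,0,0,1]]'
python3 - <<'E'
from h import *
state();T=toolT();im=optics.get_image('wrist');tp=optics.get_image('top');save(np.vstack([im,cv2.resize(tp[110:250,160:384],(640,400))]),'p1.png',None,.75)
print(rows([465.2,295.6,66],.2))
E
```

```text
t: 22.5
ee_pos: [542.6, -71.8, 172.8]
orientation: [2.273, 2.158, 0.009]
ft_force: [-0.3, 0.0, 0.7]
width: 87.9
grasp_force: 0.0
t 22.5 tcp [542.6 -71.8 172.8] z [ 0.01 -0.   -1.  ] y-yaw -0.052 q6 -0.10 F [-0.3  0.   0.7] w 87.9 g 0.0
(array([ 9.07, -2.35,  2.56]), np.float64(-2.407593253246278))
```

View pics/p1.png

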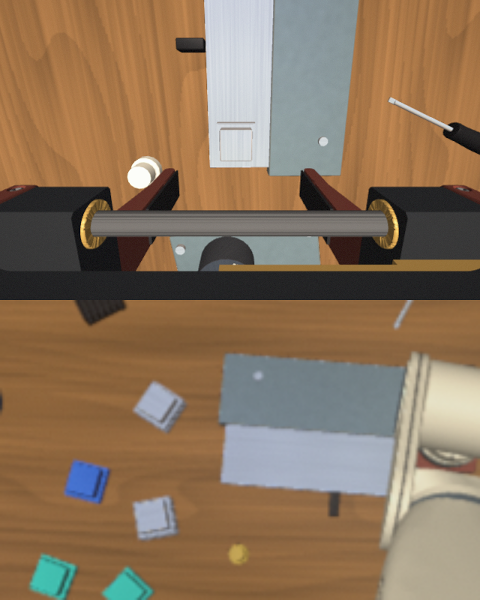

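The first cover stands flat on the plate at wrist-view (236,145) of the composite. Both piles are unmoved. Back for the second.

```bash
python3 -m jog '[[0.9,-0.23,0,0,0,0,1],[0.9,-0.23,0,0,0,0,1],[0.9,-0.24,0,0,0,0,1],[0.9,-0.23,0,0,0,0,1],[0.9,-0.24,0,0,0,0,1],[0.9,-0.23,0,0,0,0,1],[0.9,-0.24,0,0,0,0,1],[0.9,-0.23,0,0,0,0,1],[0.9,-0.24,0,0,0,0,1],[0.9,-0.24,0,0,0,0,1],[0.07,0,0,0,0,-0.8,1],[0,0,0,0,0,-0.8,1],[0,0,0,0,0,-0.8,1],[0,0,0,0,0,0,1],[0,0,0,0,0,0,1]]'
python3 - <<'E'
from h import *
state();T=toolT();im=optics.get_image('wrist');c=cam('wrist',T);save(im,'w6.png')
print('expect crown',proj(c,[465.2,295.6,58]), rows([465.2,295.6,39.5],.2))
ms=[m for m in optics.masks_of('cover1','wrist') if m['conf']>.3]
for m in ms: 
    r=cv2.minAreaRect(np.argwhere(m['pixels'])[:,::-1].astype(np.float32));print(m['conf'],m['extent'],r,ray(c,*r[0],45))
e=[2*int(i) for i in (0,)]
E
```

```text
t: 24.1
ee_pos: [463.8, 295.5, 166.3]
orientation: [-1.992, -2.429, 0.003]
ft_force: [-0.8, 0.5, -0.2]
width: 88.1
grasp_force: 0.0
t 24.1 tcp [463.8 295.5 166.3] z [-0. -0. -1.] y-yaw 0.197 q6 0.35 F [-0.8  0.5 -0.2] w 88.1 g 0.0
expect crown [318.98 197.83] (array([-0.  ,  0.03,  3.18]), np.float64(-0.028181605230403133))
0.86 [317.9, 191.1, 57.2, 54.5] ((318.2745361328125, 190.07974243164062), (56.32318115234375, 54.67693328857422), 86.90594482421875) [463.75 299.46  45.  ]
0.85 [257.1, 31.7, 76.3, 63.4] ((254.3931121826172, 20.337419509887695), (64.40492248535156, 61.468326568603516), 25.70995330810547) [386.07 426.73  45.  ]
0.77 [221.5, 128.7, 73.7, 71.6] ((221.768310546875, 130.58535766601562), (55.28551483154297, 54.50464630126953), 51.34019470214844) [370.9  335.12  45.  ]
0.69 [479.1, 219.2, 84.7, 68.4] ((478.2500305175781, 221.74998474121094), (65.05382537841797, 54.44721603393555), 45.0) [616.08 298.95  45.  ]
0.67 [388.4, 95.4, 67.5, 70.8] ((388.9000244140625, 94.19999694824219), (54.56005859375, 57.6905517578125), 26.56505012512207) [506.3  392.79  45.  ]
0.61 [452.3, 195.9, 41.8, 40.6] ((449.75848388671875, 197.25015258789062), (9.27495002746582, 50.30522155761719), 45.97102355957031) [583.14 316.39  45.  ]
0.48 [317.8, 160.5, 49.1, 9.6] ((316.9921875, 161.1876983642578), (2.824117422103882, 48.05997848510742), 88.56790161132812) [457.51 325.11  45.  ]
```

```bash
python3 -m jog '[[0,0.02,0.8,0,0,0,1],[0,0,0.8,0,0,0,1],[0,0,0.8,0,0,0,1],[0,0,0.5,0,0,0,1],[0,0,0.2,0,0,0,1],[0,0,0.07,0,0,0,1],[0,0,0,0,0,0,0.8],[0,0,0,0,0,0,0.6],[0,0,0,0,0,0,0.5],[0,0,0,0,0,0,0.3],[0,0,0,0,0,0,0.3],[0,0,0,0,0,0,0.3],[0,0,0,0,0,0,0.3],[0,0,0,0,0,0,0.3],[0,0,0,0,0,0,0.3]]';python3 -c "
from h import *
state()"
```

```text
t: 25.7
ee_pos: [465.2, 296.1, 40.8]
orientation: [-1.989, -2.431, 0.0]
ft_force: [-1.6, 0.2, 4.7]
width: 39.7
grasp_force: 30.0
t 25.7 tcp [465.2 296.1  40.8] z [-0.  0. -1.] y-yaw 0.199 q6 0.35 F [-1.6  0.2  4.7] w 39.7 g 30.0
```

```bash
python3 -m jog '[[0,0,-0.15,0,0,0,0.3],[0,0,-0.25,0,0,0,0.3],[0,0,-0.4,0,0,0,0.3],[0,0,-0.8,0,0,0,0.3],[0,0,-0.8,0,0,0,0.3],[0,0,0,0,0,0.8,0.3],[0,0,0,0,0,0.8,0.3],[0,0,0,0,0,0.79,0.3],[0,0,0,0,0,0,0.3],[0,0,0,0,0,0,0.3]]'
python3 -c "
from h import *
state();print(rows(slot(-60,33),-.052))"
```

```text
t: 26.7
ee_pos: [465.3, 296.0, 137.1]
orientation: [2.275, 2.166, 0.001]
ft_force: [-0.2, 1.4, -1.0]
width: 39.4
grasp_force: 30.0
t 26.7 tcp [465.3 296.  137.1] z [ 0.  0. -1.] y-yaw -0.049 q6 0.59 F [-0.2  1.4 -1. ] w 39.4 g 30.0
(array([-7.58,  2.32,  2.6 ]), np.float64(0.029815497350362735))
```

```bash
python3 -m jog '[[-0.5,0.15,0,0,0,0.03,0.3],[-0.9,0.27,0,0,0,0,0.3],[-0.9,0.28,0,0,0,0,0.3],[-0.9,0.27,0,0,0,0,0.3],[-0.9,0.28,0,0,0,0,0.3],[-0.9,0.27,0,0,0,0,0.3],[-0.9,0.28,0,0,0,0,0.3],[-0.9,0.27,0,0,0,0,0.3],[-0.78,0.25,0,0,0,0,0.3],[0,0,0.5,0,0,0,0.3],[0,0,0.8,0,0,0,0.3],[0,0,0.6,0,0,0,0.3],[0,0,0.25,0,0,0,0.3],[0,0,0,0,0,0,0.3],[0,0,0,0,0,0,0.3]]'
python3 -c "
from h import *
state();print(rows(slot(-60,33),-.052))"
```

```text
t: 28.2
ee_pos: [542.1, -11.7, 51.3]
orientation: [2.28, 2.161, 0.001]
ft_force: [0.8, 0.3, -0.6]
width: 39.8
grasp_force: 30.0
t 28.2 tcp [542.1 -11.7  51.3] z [ 0. -0. -1.] y-yaw -0.053 q6 0.01 F [ 0.8  0.3 -0.6] w 39.8 g 30.0
(array([0.01, 0.03, 0.46]), np.float64(-0.013319506455473902))
```

Place, lift, and head back towards the pile.

```bash
python3 -m jog '[[0,0.03,0.25,0,0,0,0.3],[0,0,0.12,0,0,0,0.3],[0,0,0.06,0,0,0,0.3],[0,0,0.03,0,0,0,0.3],[0,0,0,0,0,0,0.3],[0,0,0,0,0,0,0.55],[0,0,0,0,0,0,0.75],[0,0,0,0,0,0,0.8],[0,0,-0.2,0,0,0,0.8],[0,0,-0.5,0,0,0,1],[0,0,-0.9,0,0,0,1],[0,0,-0.9,0,0,0,1],[0,0,-0.5,0,0,0,1],[0,0,0,0,0,0,1]]';python3 -c "
from h import *
state();print(rows([465.2,296,140],.2))"
```

```text
t: 29.6
ee_pos: [544.9, -11.9, 155.7]
orientation: [2.278, 2.157, 0.007]
ft_force: [1.0, -0.6, -1.2]
width: 87.6
grasp_force: 0.0
t 29.6 tcp [544.9 -11.9 155.7] z [ 0.01 -0.   -1.  ] y-yaw -0.054 q6 0.01 F [ 1.  -0.6 -1.2] w 87.6 g 0.0
(array([ 7.58, -2.41,  0.38]), np.float64(-2.427467720126281))
```

```bash
python3 -m jog '[[0.9,-0.28,0,0,0,0,1],[0.9,-0.29,0,0,0,0,1],[0.9,-0.28,0,0,0,0,1],[0.9,-0.29,0,0,0,0,1],[0.9,-0.28,0,0,0,0,1],[0.9,-0.29,0,0,0,0,1],[0.9,-0.28,0,0,0,0,1],[0.9,-0.29,0,0,0,0,1],[0.38,-0.12,0,0,0,-0.8,1],[0,0,0,0,0,-0.8,1],[0,0,0,0,0,-0.83,1],[0,0,0,0,0,0,1],[0,0,0,0,0,0,1]]'
python3 - <<'E'
from h import *
state();T=toolT();im=optics.get_image('wrist');c=cam('wrist',T);save(im,'w7.png')
print('expect crown',proj(c,[465.2,295.6,36]), rows([465.2,295.6,18.5],.2))
for m in optics.masks_of('cover1','wrist')[:5]: 
    r=cv2.minAreaRect(np.argwhere(m['pixels'])[:,::-1].astype(np.float32));print(m['conf'],m['extent'],r,ray(c,*r[0],25))
E
```

```text
t: 30.9
ee_pos: [462.9, 295.8, 151.5]
orientation: [-1.991, -2.43, 0.002]
ft_force: [-0.5, 0.3, -0.1]
width: 88.0
grasp_force: 0.0
t 30.9 tcp [462.9 295.8 151.5] z [-0. -0. -1.] y-yaw 0.198 q6 0.35 F [-0.5  0.3 -0.1] w 88.0 g 0.0
expect crown [319.79 196.56] (array([-0.02,  0.05,  3.33]), np.float64(-0.0194389541494784))
0.91 [217.7, 130.4, 78.8, 76.7] ((217.81146240234375, 132.5737762451172), (59.025001525878906, 60.433406829833984), 50.194427490234375) [365.34 332.59  25.  ]
0.85 [253.3, 29.0, 84.0, 53.5] ((251.6212921142578, 18.00888442993164), (69.15386199951172, 63.53846740722656), 22.61986541748047) [381.43 429.55  25.  ]
0.77 [456.4, 201.9, 44.1, 41.1] ((456.1445007324219, 201.652587890625), (11.080331802368164, 53.26201629638672), 46.54815673828125) [591.83 313.21  25.  ]
0.72 [486.2, 221.1, 90.2, 76.3] ((485.99853515625, 228.09521484375), (70.07330322265625, 58.850807189941406), 45.90938186645508) [627.55 293.75  25.  ]
0.65 [319.3, 187.9, 53.4, 57.5] ((319.6932373046875, 189.30946350097656), (53.75291061401367, 52.98567199707031), 88.66777801513672) [464.29 299.76  25.  ]
```

Still in place. Third cover.

```bash
python3 -m jog '[[-0.02,0.04,0.8,0,0,0,1],[0,0,0.8,0,0,0,1],[0,0,0.8,0,0,0,1],[0,0,0.5,0,0,0,1],[0,0,0.3,0,0,0,1],[0,0,0.11,0,0,0,1],[0,0,0,0,0,0,0.8],[0,0,0,0,0,0,0.6],[0,0,0,0,0,0,0.5],[0,0,0,0,0,0,0.3],[0,0,0,0,0,0,0.3],[0,0,0,0,0,0,0.3],[0,0,0,0,0,0,0.3],[0,0,0,0,0,0,0.3],[0,0,0,0,0,0,0.3]]';python3 -c "
from h import *
state()"
```

```text
t: 32.5
ee_pos: [465.1, 295.7, 20.1]
orientation: [1.988, 2.432, 0.0]
ft_force: [-2.4, 0.4, 4.7]
width: 39.5
grasp_force: 30.0
t 32.5 tcp [465.1 295.7  20.1] z [ 0.  0. -1.] y-yaw 0.200 q6 0.34 F [-2.4  0.4  4.7] w 39.5 g 30.0
```

```bash
python3 -m jog '[[0,0,-0.2,0,0,0,0.3],[0,0,-0.6,0,0,0,0.3],[0,0,-0.8,0,0,0,0.3],[0,0,-0.9,0,0,0,0.3],[0,0,-0.4,0,0,0,0.3],[0,0,0,0,0,0.8,0.3],[0,0,0,0,0,0.8,0.3],[0,0,0,0,0,0.8,0.3],[0,0,0,0,0,0,0.3],[0,0,0,0,0,0,0.3]]'
python3 -c "
from h import *
state();print(rows(slot(0,34.5),-.052))"
```

```text
t: 33.5
ee_pos: [465.0, 295.6, 136.0]
orientation: [2.275, 2.167, -0.0]
ft_force: [0.3, -0.4, -0.6]
width: 39.6
grasp_force: 30.0
t 33.5 tcp [465.  295.6 136. ] z [-0. -0. -1.] y-yaw -0.049 q6 0.59 F [ 0.3 -0.4 -0.6] w 39.6 g 30.0
(array([-6.07,  2.34,  2.54]), np.float64(0.030107332796390544))
```

```bash
python3 -m jog '[[-0.5,0.2,0,0,0,0.03,0.3],[-0.9,0.34,0,0,0,0,0.3],[-0.9,0.35,0,0,0,0,0.3],[-0.9,0.34,0,0,0,0,0.3],[-0.9,0.35,0,0,0,0,0.3],[-0.9,0.35,0,0,0,0,0.3],[-0.8,0.31,0,0,0,0,0.3],[-0.27,0.1,0,0,0,0,0.3],[0,0,0.5,0,0,0,0.3],[0,0,0.8,0,0,0,0.3],[0,0,0.6,0,0,0,0.3],[0,0,0.2,0,0,0,0.3],[0,0,0,0,0,0,0.3],[0,0,0,0,0,0,0.3]]'
python3 -c "
from h import *
state();print(rows(slot(0,34.5),-.052))"
```

```text
t: 34.9
ee_pos: [546.0, 48.6, 52.6]
orientation: [2.28, 2.161, 0.001]
ft_force: [0.6, -0.1, -1.2]
width: 39.7
grasp_force: 30.0
t 34.9 tcp [546.   48.6  52.6] z [ 0.  0. -1.] y-yaw -0.053 q6 0.12 F [ 0.6 -0.1 -1.2] w 39.7 g 30.0
(array([0.  , 0.01, 0.45]), np.float64(-0.013473246444384813))
```

```bash
python3 -m jog '[[0,0.01,0.25,0,0,0,0.3],[0,0,0.12,0,0,0,0.3],[0,0,0.06,0,0,0,0.3],[0,0,0.02,0,0,0,0.3],[0,0,0,0,0,0,0.3],[0,0,0,0,0,0,0.55],[0,0,0,0,0,0,0.75],[0,0,0,0,0,0,0.8],[0,0,-0.2,0,0,0,0.8],[0,0,-0.5,0,0,0,1],[0,0,-0.9,0,0,0,1],[0,0,-0.9,0,0,0,1],[0,0,-0.9,0,0,0,1],[0,0,0,0,0,0,1]]';python3 -c "
from h import *
state();print(rows([612,293,165]))"
```

```text
t: 36.3
ee_pos: [549.0, 48.4, 175.2]
orientation: [2.277, 2.156, 0.011]
ft_force: [0.1, -0.4, 0.6]
width: 88.0
grasp_force: 0.0
t 36.3 tcp [549.   48.4 175.2] z [ 0.01  0.   -1.  ] y-yaw -0.054 q6 0.12 F [ 0.1 -0.4  0.6] w 88.0 g 0.0
(array([6.19, 1.24, 0.27]), None)
```

```bash
python3 -m jog '[[0.88,0.18,0,0,0,0,1],[0.88,0.18,0,0,0,0,1],[0.88,0.18,0,0,0,0,1],[0.88,0.18,0,0,0,0,1],[0.88,0.18,0,0,0,0,1],[0.88,0.18,0,0,0,0,1],[0.88,0.18,0,0,0,0,1],[0,0,0,0,0,1,1],[0,0,0,0,0,1,1],[0,0,0,0,0,1,1],[0,0,0,0,0,1,1],[0,0,0,0,0,1,1],[0,0,0,0,0,0,1],[0,0,0,0,0,0,1]]'
python3 - <<'E'
from h import *
state();T=toolT();im=optics.get_image('wrist');c=cam('wrist',T);save(im,'w8.png')
for m in optics.masks_of('cover1','wrist')[:5]: 
    r=cv2.minAreaRect(np.argwhere(m['pixels'])[:,::-1].astype(np.float32));print(m['conf'],m['extent'],r,ray(c,*r[0],45))
x,y=int(proj(c,[615,297,50])[0]),int(proj(c,[615,297,50])[1]);print(x,y)
save(im,'c8.png',(x-60,y-60,x+60,y+60),4)
E
```

```text
t: 37.7
ee_pos: [609.2, 291.4, 169.5]
orientation: [-2.76, -1.5, 0.001]
ft_force: [0.5, 0.3, 0.8]
width: 88.0
grasp_force: 0.0
t 37.7 tcp [609.2 291.4 169.5] z [-0. -0. -1.] y-yaw -0.575 q6 1.00 F [0.5 0.3 0.8] w 88.0 g 0.0
0.84 [325.2, 177.4, 61.3, 54.1] ((324.04571533203125, 179.32598876953125), (54.209163665771484, 53.00298309326172), 88.02507019042969) [621.22 300.41  45.  ]
0.69 [53.1, 192.8, 90.6, 60.3] ((50.51723861694336, 191.2069091796875), (50.36058044433594, 78.36344146728516), 74.93151092529297) [403.31 428.55  45.  ]
0.66 [317.4, 149.5, 22.9, 1.4] ((315.00103759765625, 151.52268981933594), (0.045407652854919434, 22.022716522216797), 87.39744567871094) [628.1  326.05  45.  ]
0.58 [177.1, 150.3, 74.2, 61.1] ((178.45347595214844, 151.5653533935547), (54.06678771972656, 61.587196350097656), 69.14553833007812) [525.53 392.59  45.  ]
320 187
```

View pics/c8.png

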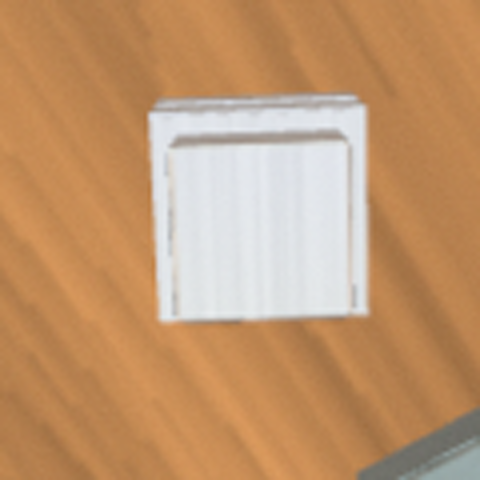

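Far pile: two rims, nearly square to the tool. The crown corners in the crop are (168,148), (349,140), (351,315) and (175,319).

```bash
python3 - <<'E'
from h import *
c=cam('wrist');q=np.array([(168,148),(349,140),(351,315),(175,319)])/4+(260,127)
for z in(36,58):
    W=np.array([ray(c,*p,z) for p in q]);m=W.mean(0);e=[W[1]-W[0],W[2]-W[3],W[0]-W[3],W[1]-W[2]]
    print(m,[np.linalg.norm(v) for v in e],[np.arctan2(v[1],v[0]) for v in e])
print(rows([m[0],m[1],40],-.55))
E
```

```text
[618.51 293.78  36.  ] [np.float64(42.189710603105986), np.float64(42.395783023509715), np.float64(41.35888741088486), np.float64(42.229119334399236)] [np.float64(-0.5322408819201401), np.float64(-0.5528352723988226), np.float64(1.0221493244634914), np.float64(1.0271548571956326)]
[620.6  297.78  58.  ] [np.float64(39.05388769943961), np.float64(39.2446434322795), np.float64(38.28481687190218), np.float64(39.09036730890603)] [np.float64(-0.5322408819201392), np.float64(-0.552835272398822), np.float64(1.0221493244634916), np.float64(1.0271548571956326)]
(array([0.29, 0.15, 3.24]), np.float64(-0.2462730296563414))
```

```bash
python3 -m jog '[[0.29,0.15,0.8,0,0,-0.27,1],[0,0,0.8,0,0,0,1],[0,0,0.8,0,0,0,1],[0,0,0.5,0,0,0,1],[0,0,0.25,0,0,0,1],[0,0,0.08,0,0,0,1],[0,0,0,0,0,0,0.8],[0,0,0,0,0,0,0.6],[0,0,0,0,0,0,0.5],[0,0,0,0,0,0,0.3],[0,0,0,0,0,0,0.3],[0,0,0,0,0,0,0.3],[0,0,0,0,0,0,0.3],[0,0,0,0,0,0,0.3],[0,0,0,0,0,0,0.3]]';python3 -c "
from h import *
state()"
```

```text
t: 39.3
ee_pos: [620.9, 298.0, 40.9]
orientation: [2.741, 1.535, 0.0]
ft_force: [-1.5, -0.0, 3.1]
width: 39.6
grasp_force: 30.0
t 39.3 tcp [620.9 298.   40.9] z [ 0.  0. -1.] y-yaw -0.550 q6 0.98 F [-1.5 -0.   3.1] w 39.6 g 30.0
```

```bash
python3 -m jog '[[0,0,-0.15,0,0,0,0.3],[0,0,-0.25,0,0,0,0.3],[0,0,-0.4,0,0,0,0.3],[0,0,-0.8,0,0,0,0.3],[0,0,-0.6,0,0,0,0.3],[0,0,0,0,0,-0.95,0.3],[0,0,0,0,0,-0.95,0.3],[0,0,0,0,0,-0.95,0.3],[0,0,0,0,0,-0.95,0.3],[0,0,0,0,0,-0.95,0.3],[0,0,0,0,0,0,0.3],[0,0,0,0,0,0,0.3]]'
python3 -c "
from h import *
state();print(rows(slot(60,33),-.052))"
```

```text
t: 40.5
ee_pos: [621.1, 298.0, 129.7]
orientation: [2.281, 2.16, 0.002]
ft_force: [0.9, 0.3, -0.7]
width: 40.0
grasp_force: 30.0
t 40.5 tcp [621.1 298.  129.7] z [ 0.  0. -1.] y-yaw -0.055 q6 0.48 F [ 0.9  0.3 -0.7] w 40.0 g 30.0
(array([-4.83, -1.53,  2.41]), np.float64(-0.02617875598933086))
```

```bash
python3 -m jog '[[-0.5,-0.16,0,0,0,0,0.3],[-0.9,-0.28,0,0,0,0,0.3],[-0.9,-0.29,0,0,0,0,0.3],[-0.9,-0.28,0,0,0,0,0.3],[-0.9,-0.29,0,0,0,0,0.3],[-0.73,-0.23,0,0,0,0,0.3],[0,0,0.5,0,0,0,0.3],[0,0,0.8,0,0,0,0.3],[0,0,0.6,0,0,0,0.3],[0,0,0.1,0,0,0,0.3],[0,0,0,0,0,0,0.3],[0,0,0,0,0,0,0.3]]'
python3 -c "
from h import *
state();print(rows(slot(60,33),-.052))"
```

```text
t: 41.7
ee_pos: [550.6, 108.4, 49.8]
orientation: [2.278, 2.162, 0.002]
ft_force: [-0.0, 0.7, -0.9]
width: 39.7
grasp_force: 30.0
t 41.7 tcp [550.6 108.4  49.8] z [ 0.  0. -1.] y-yaw -0.053 q6 0.23 F [-0.   0.7 -0.9] w 39.7 g 30.0
(array([ 0.  , -0.03,  0.42]), np.float64(-0.006187844597912096))
```

```bash
python3 -m jog '[[0,-0.03,0.22,0,0,0,0.3],[0,0,0.12,0,0,0,0.3],[0,0,0.06,0,0,0,0.3],[0,0,0.02,0,0,0,0.3],[0,0,0,0,0,0,0.3],[0,0,0,0,0,0,0.55],[0,0,0,0,0,0,0.75],[0,0,0,0,0,0,0.8],[0,0,-0.2,0,0,0,0.8],[0,0,-0.5,0,0,0,1],[0,0,-0.9,0,0,0,1],[0,0,-0.9,0,0,0,1],[0,0,-0.5,0,0,0,1],[0,0,0,0,0,0,1]]';python3 -c "
from h import *
state();print(rows([619,297,150]))"
```

```text
t: 43.1
ee_pos: [550.6, 108.7, 155.4]
orientation: [2.276, 2.16, 0.008]
ft_force: [-0.5, 1.2, -0.4]
width: 88.0
grasp_force: 0.0
t 43.1 tcp [550.6 108.7 155.4] z [ 0.01  0.   -1.  ] y-yaw -0.052 q6 0.23 F [-0.5  1.2 -0.4] w 88.0 g 0.0
(array([4.79, 1.46, 0.15]), None)
```

```bash
python3 -m jog '[[0.8,0.25,0,0,0,0,1],[0.8,0.25,0,0,0,0,1],[0.8,0.25,0,0,0,0,1],[0.8,0.25,0,0,0,0,1],[0.8,0.25,0,0,0,0,1],[0.79,0.25,0,0,0,0,1],[0,0,0,0,0,0.95,1],[0,0,0,0,0,0.95,1],[0,0,0,0,0,0.95,1],[0,0,0,0,0,0.95,1],[0,0,0,0,0,0.95,1],[0,0,0,0,0,0,1],[0,0,0,0,0,0,1]]'
python3 - <<'E'
from h import *
state();T=toolT();im=optics.get_image('wrist');c=cam('wrist',T);save(im,'w9.png')
print('expect',proj(c,[620.8,298,36]),rows([620.8,298,19],-.55))
for m in optics.masks_of('cover1','wrist')[:5]: 
    r=cv2.minAreaRect(np.argwhere(m['pixels'])[:,::-1].astype(np.float32));print(m['conf'],m['extent'],r,ray(c,*r[0],25))
E
```

```text
t: 44.4
ee_pos: [617.9, 296.2, 150.8]
orientation: [-2.739, -1.539, 0.002]
ft_force: [0.5, 0.7, 0.2]
width: 88.1
grasp_force: 0.0
t 44.4 tcp [617.9 296.2 150.8] z [-0. -0. -1.] y-yaw -0.547 q6 0.98 F [0.5 0.7 0.2] w 88.1 g 0.0
expect [320.17 193.45] (array([0.08, 0.04, 3.3 ]), np.float64(0.02693001845529634))
0.89 [39.0, 194.9, 78.1, 61.9] ((33.676475524902344, 195.70590209960938), (53.600372314453125, 78.09647369384766), 75.96376037597656) [390.5  432.84  25.  ]
0.83 [355.4, 345.9, 40.8, 11.3] ((353.29693603515625, 346.1422424316406), (13.455061912536621, 33.16462326049805), 86.98721313476562) [563.38 136.42  25.  ]
0.62 [321.5, 186.7, 58.3, 57.2] ((319.5, 187.5), (55.0, 53.0), 90.0) [621.9  300.94  25.  ]
0.57 [166.1, 157.7, 77.9, 64.5] ((166.15518188476562, 158.13792419433594), (57.565555572509766, 66.2932357788086), 68.19859313964844) [517.63 396.27  25.  ]
```

In place and square to the tool. Fifth cover.

```bash
python3 -m jog '[[0.08,0.04,0.8,0,0,0,1],[0,0,0.8,0,0,0,1],[0,0,0.8,0,0,0,1],[0,0,0.5,0,0,0,1],[0,0,0.3,0,0,0,1],[0,0,0.08,0,0,0,1],[0,0,0,0,0,0,0.8],[0,0,0,0,0,0,0.6],[0,0,0,0,0,0,0.5],[0,0,0,0,0,0,0.3],[0,0,0,0,0,0,0.3],[0,0,0,0,0,0,0.3],[0,0,0,0,0,0,0.3],[0,0,0,0,0,0,0.3],[0,0,0,0,0,0,0.3]]';python3 -m jog '[[0,0,-0.2,0,0,0,0.3],[0,0,-0.6,0,0,0,0.3],[0,0,-0.8,0,0,0,0.3],[0,0,-0.9,0,0,0,0.3],[0,0,-0.4,0,0,0,0.3],[0,0,0,0,0,-0.95,0.3],[0,0,0,0,0,-0.95,0.3],[0,0,0,0,0,-0.95,0.3],[0,0,0,0,0,-0.95,0.3],[0,0,0,0,0,-0.93,0.3],[0,0,0,0,0,0,0.3],[0,0,0,0,0,0,0.3]]'
python3 -c "
from h import *
state();print(rows(slot(120,34.5),-.052))"
```

```text
t: 46.0
ee_pos: [621.5, 298.4, 20.9]
orientation: [2.741, 1.535, 0.0]
ft_force: [-0.7, -0.6, 3.6]
width: 40.0
grasp_force: 30.0
t: 47.2
ee_pos: [621.1, 298.2, 136.2]
orientation: [-2.283, -2.157, 0.001]
ft_force: [-0.5, 0.1, -1.2]
width: 39.7
grasp_force: 30.0
t 47.2 tcp [621.1 298.2 136.2] z [-0. -0. -1.] y-yaw -0.057 q6 0.49 F [-0.5  0.1 -1.2] w 39.7 g 30.0
(array([-3.34, -1.52,  2.54]), np.float64(-0.04585468874023233))
```

```bash
python3 -m jog '[[-0.5,-0.23,0,0,0,-0.04,0.3],[-0.9,-0.41,0,0,0,0,0.3],[-0.9,-0.41,0,0,0,0,0.3],[-0.7,-0.32,0,0,0,0,0.3],[-0.34,-0.15,0,0,0,0,0.3],[0,0,0.5,0,0,0,0.3],[0,0,0.8,0,0,0,0.3],[0,0,0.6,0,0,0,0.3],[0,0,0.2,0,0,0,0.3],[0,0,0,0,0,0,0.3],[0,0,0,0,0,0,0.3]]'
python3 - <<'E'
from h import *
state();print(rows(slot(120,35),-.052))
E
```

```text
t: 48.3
ee_pos: [554.8, 168.5, 53.4]
orientation: [2.276, 2.165, 0.002]
ft_force: [-0.3, 0.8, -0.0]
width: 39.8
grasp_force: 30.0
t 48.3 tcp [554.8 168.5  53.4] z [ 0.  0. -1.] y-yaw -0.050 q6 0.32 F [-0.3  0.8 -0. ] w 39.8 g 30.0
(array([-0.  , -0.05,  0.46]), np.float64(0.017280264755139593))
```

```bash
python3 -m jog '[[0,-0.05,0.25,0,0,0,0.3],[0,0,0.12,0,0,0,0.3],[0,0,0.06,0,0,0,0.3],[0,0,0.03,0,0,0,0.3],[0,0,0,0,0,0,0.3],[0,0,0,0,0,0,0.55],[0,0,0,0,0,0,0.75],[0,0,0,0,0,0,0.8],[0,0,-0.2,0,0,0,0.8],[0,0,-0.5,0,0,0,1],[0,0,-0.9,0,0,0,1],[0,0,-0.9,0,0,0,1],[0,0,-0.9,0,0,0,1],[0,0,-0.9,0,0,0,1],[0,-0.9,-0.9,0,0,0,1],[0,-0.9,-0.9,0,0,0,1],[0,-0.9,-0.4,0,0,0,1],[0,-0.9,0,0,0,0,1],[0,0,0,0,0,0,1],[0,0,0,0,0,0,1]]';python3 - <<'E'
from h import *
state();T=toolT();w=optics.get_image('wrist');s=optics.get_image('side');t=optics.get_image('top')
save(np.vstack([np.hstack([cv2.resize(s[130:330,190:510],(640,400)),w]),np.hstack([cv2.resize(t[110:260,160:400],(640,400)),cv2.resize(s[255:315,355:451],(640,400))])]),'fin.png',None,.62)
E
```

```text
t: 50.3
ee_pos: [409.4, 175.4, 293.8]
orientation: [2.275, 2.166, 0.003]
ft_force: [0.4, -0.5, 0.3]
width: 87.6
grasp_force: 0.0
t 50.3 tcp [409.4 175.4 293.8] z [ 0.  0. -1.] y-yaw -0.049 q6 0.43 F [ 0.4 -0.5  0.3] w 87.6 g 0.0
```

View pics/fin.png

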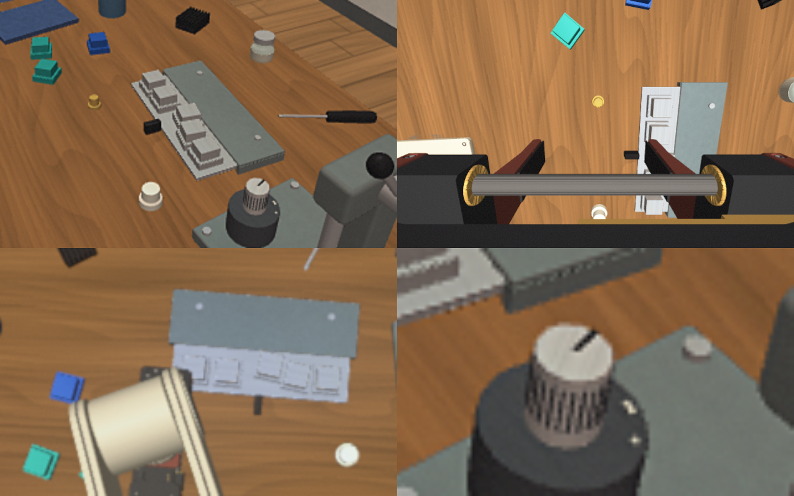

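All five are on the plate. In the top view, though, the middle cover at (268,365) and its neighbour at (296,375) look skewed, so the knock seems to have happened. I'll look closer.

```bash
python3 -c "
from h import *
print(rows([548,-30,200]))"
```

```text
(array([-4.95,  3.69,  2.33]), None)
```

```bash
python3 -m jog '[[-0.83,0.61,0,0,0,0,1],[-0.83,0.61,0,0,0,0,1],[-0.83,0.61,0,0,0,0,1],[-0.83,0.61,0.5,0,0,0,1],[-0.83,0.61,0.6,0,0,0,1],[-0.8,0.6,0.6,0,0,0,1],[0,0,0.6,0,0,0,1],[0,0,0,0,0,0,1],[0,0,0,0,0,0,1]]';python3 - <<'E'
from h import *
state();T=toolT();w=optics.get_image('wrist');save(w,'w10.png');c=cam('wrist',T)
# rectify to the row frame at z=50 (right = row x, up = row y), 3 px/mm
def P(x,y): return proj(c,[*(ROW+y*D+x*X),50])
src=np.float32([P(-60,100),P(60,100),P(60,-100),P(-60,-100)])
save(cv2.warpPerspective(w,cv2.getPerspectiveTransform(src,np.float32([[0,0],[360,0],[360,600],[0,600]])),(360,600)),'r10.png')
for m in optics.masks_of('cover1','wrist'):
    if m['conf']>.3:
        r=cv2.minAreaRect(np.argwhere(m['pixels'])[:,::-1].astype(np.float32));print(m['conf'],m['extent'],r,ray(c,*r[0],35))
E
```

```text
t: 51.35
ee_pos: [545.3, -30.0, 200.4]
orientation: [-2.276, -2.163, 0.002]
ft_force: [-0.4, 0.3, 0.7]
width: 87.6
grasp_force: 0.0
t 51.4 tcp [545.3 -30.  200.4] z [-0.  0. -1.] y-yaw -0.051 q6 -0.03 F [-0.4  0.3  0.7] w 87.6 g 0.0
0.93 [316.5, 222.6, 47.0, 48.2] ((315.5, 220.5), (49.0, 45.0), 90.0) [540.54 -68.71  35.  ]
0.89 [315.0, 4.5, 52.0, 8.9] ((315.0, 4.5), (9.0, 52.0), 90.0) [551.32 139.47  35.  ]
0.75 [314.6, 42.0, 56.2, 59.1] ((315.0, 43.5), (61.0, 54.0), 90.0) [549.53 106.52  35.  ]
0.62 [315.9, 172.8, 55.9, 51.3] ((317.05462646484375, 170.8406219482422), (48.96665573120117, 47.77717971801758), 7.594643592834473) [545.07 -14.85  35.  ]
0.6 [331.4, 124.1, 50.7, 57.1] ((331.739990234375, 123.81999969482422), (49.78031921386719, 50.91168975830078), 8.130102157592773) [562.26  31.83  35.  ]
```

View pics/r10.png

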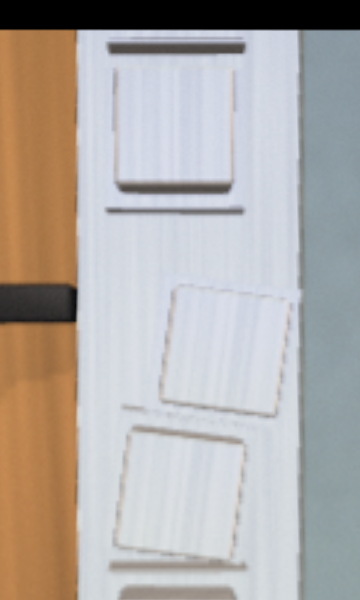

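The middle cover was knocked to about row x +16, y −17 and turned by about −0.11 rad. It is touching its neighbour and the housing edge. I'll pick it up again and stand it squarely.

```bash
python3 -c "
from h import *
print(rows([563.3,31,34.5],-.165))"
```

```text
(array([1.53, 0.35, 4.19]), np.float64(1.1038899641899835))
```

```bash
python3 -m jog '[[0.77,0.18,0,0,0,0,1],[0.76,0.17,0,0,0,0,1],[0,0,0.8,0,0,0.6,1],[0,0,0.8,0,0,0.5,1],[0,0,0.8,0,0,0,1],[0,0,0.8,0,0,0,1],[0,0,0.5,0,0,0,1],[0,0,0.3,0,0,0,1],[0,0,0.16,0,0,0,1],[0,0,0,0,0,0,0.8],[0,0,0,0,0,0,0.6],[0,0,0,0,0,0,0.5],[0,0,0,0,0,0,0.3],[0,0,0,0,0,0,0.3],[0,0,0,0,0,0,0.3],[0,0,0,0,0,0,0.3],[0,0,0,0,0,0,0.3],[0,0,0,0,0,0,0.3]]';python3 -c "
from h import *
state()"
```

```text
t: 53.25
ee_pos: [562.2, 30.6, 34.7]
orientation: [-2.397, -2.031, 0.0]
ft_force: [-1.3, -0.4, 4.7]
width: 39.9
grasp_force: 30.0
t 53.2 tcp [562.2  30.6  34.7] z [-0. -0. -1.] y-yaw -0.165 q6 0.20 F [-1.3 -0.4  4.7] w 39.9 g 30.0
```

```bash
python3 -m jog '[[0,0,-0.2,0,0,0,0.3],[0,0,-0.5,0,0,0,0.3],[0,0,-0.6,0,0,0,0.3],[0,0,0,0,0,-0.6,0.3],[0,0,0,0,0,-0.48,0.3],[0,0,0,0,0,0,0.3],[0,0,0,0,0,0,0.3]]';python3 -c "
from h import *
state();print(rows(slot(1,34.7,0),-.052))"
```

```text
t: 53.95
ee_pos: [562.4, 30.6, 86.7]
orientation: [2.28, 2.161, 0.0]
ft_force: [-0.6, 0.2, -1.0]
width: 39.8
grasp_force: 30.0
t 54.0 tcp [562.4  30.6  86.7] z [ 0.  0. -1.] y-yaw -0.053 q6 0.09 F [-0.6  0.2 -1. ] w 39.8 g 30.0
(array([ 0.45, -0.37,  1.3 ]), np.float64(-0.014268644792382316))
```

```bash
python3 -m jog '[[0.45,-0.37,0,0,0,0,0.3],[0,0,0,0,0,0,0.3],[0,0,0.5,0,0,0,0.3],[0,0,0.45,0,0,0,0.3],[0,0,0.2,0,0,0,0.3],[0,0,0.1,0,0,0,0.3],[0,0,0.04,0,0,0,0.3],[0,0,0,0,0,0,0.3],[0,0,0,0,0,0,0.3]]';python3 -c "
from h import *
state()"; python3 -m jog '[[0,0,0,0,0,0,0.55],[0,0,0,0,0,0,0.75],[0,0,0,0,0,0,0.8],[0,0,-0.2,0,0,0,0.8],[0,0,-0.5,0,0,0,1],[0,0,-0.9,0,0,0,1],[0,0,-0.9,0,0,0,1],[-0.5,0,-0.9,0,0,0,1],[-0.5,0,-0.9,0,0,0,1],[-0.5,0,-0.5,0,0,0,1],[-0.5,0,0,0,0,0,1],[0,0,0,0,0,0,1],[0,0,0,0,0,0,1],[0,0,0,0,0,0,1]]';python3 - <<'E'
from h import *
state();T=toolT();w=optics.get_image('wrist');s=optics.get_image('side');c=cam('wrist',T)
def P(x,y): return proj(c,[*(ROW+y*D+x*X),50])
src=np.float32([P(-60,170),P(60,170),P(60,-150),P(-60,-150)])
r=cv2.warpPerspective(w,cv2.getPerspectiveTransform(src,np.float32([[0,0],[216,0],[216,576],[0,576]])),(216,576))
a=cv2.resize(s[180:280,285:385],(576,576),interpolation=cv2.INTER_CUBIC);save(np.hstack([r,a]),'r11.png')
for m in optics.masks_of('cover1','wrist'):
    if m['conf']>.3:
        q=cv2.minAreaRect(np.argwhere(m['pixels'])[:,::-1].astype(np.float32));p=ray(c,*q[0],35)[:2]-ROW;print(m['conf'],m['extent'],'row xy',p@X,p@D)
E
```

```text
t: 54.85
ee_pos: [549.0, 49.3, 35.6]
orientation: [2.278, 2.162, 0.001]
ft_force: [0.2, -0.3, -0.8]
width: 39.6
grasp_force: 30.0
t 54.9 tcp [549.   49.3  35.6] z [ 0.  0. -1.] y-yaw -0.052 q6 0.12 F [ 0.2 -0.3 -0.8] w 39.6 g 30.0
t: 56.25
ee_pos: [544.0, -29.9, 226.7]
orientation: [-2.278, -2.163, 0.001]
ft_force: [-0.0, -0.1, 0.7]
width: 87.9
grasp_force: 0.0
t 56.2 tcp [544.  -29.9 226.7] z [-0.  0. -1.] y-yaw -0.052 q6 -0.03 F [-0.  -0.1  0.7] w 87.9 g 0.0
0.92 [317.7, 49.8, 54.4, 48.3] row xy -2.223066056988964 57.07189209064304
0.84 [318.4, 9.0, 53.0, 18.0] row xy -1.6028927569263076 95.30573678467668
0.82 [320.4, 106.2, 46.0, 53.9] row xy 1.8751085941469445 2.324125176830577
0.77 [318.8, 167.7, 53.0, 44.6] row xy -0.2067837250906107 -63.55175289820644
0.73 [317.4, 211.9, 44.3, 44.9] row xy -1.6181823292200717 -117.35287631659467
0.45 [307.0, 120.7, 106.4, 240.8] row xy -15.341488987340167 -11.945270425731534
```

View pics/r11.png

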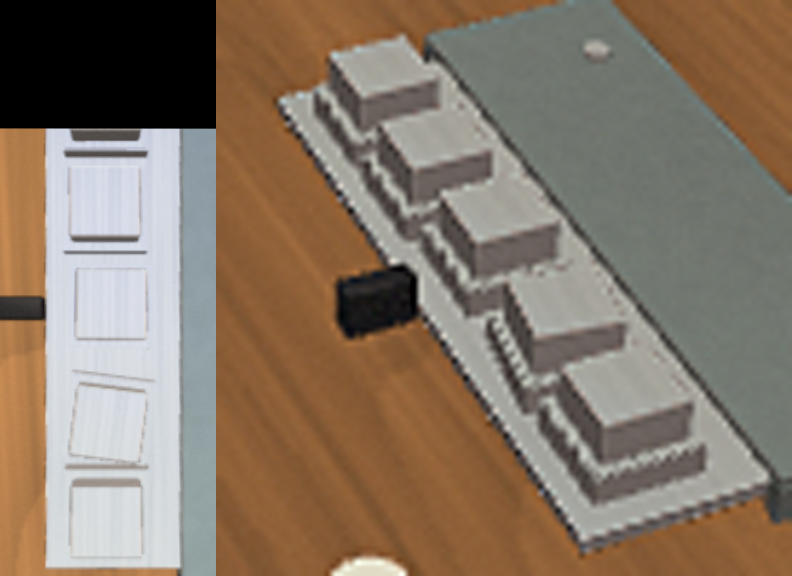

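The other four look flat and square. The one at row y ≈ −64, left askew by the knock, looks slightly tapered, as if it might be tilted. I'll re-seat it to be sure.

```bash
python3 -c "
from h import *
print(rows(slot(-64.5,35.5,0),-.19))"
```

```text
(array([0.35, 0.01, 4.78]), np.float64(1.325774706416757))
```

```bash
python3 -m jog '[[0.35,0.01,0.5,0,0,0,1],[0,0,0.8,0,0,0.7,1],[0,0,0.8,0,0,0.6,1],[0,0,0.8,0,0,0,1],[0,0,0.8,0,0,0,1],[0,0,0.6,0,0,0,1],[0,0,0.3,0,0,0,1],[0,0,0.17,0,0,0,1],[0,0,0,0,0,0,0.8],[0,0,0,0,0,0,0.6],[0,0,0,0,0,0,0.5],[0,0,0,0,0,0,0.3],[0,0,0,0,0,0,0.3],[0,0,0,0,0,0,0.3],[0,0,0,0,0,0,0.3],[0,0,0,0,0,0,0.3],[0,0,0,0,0,0,0.3]]';python3 -m jog '[[0,0,-0.2,0,0,0,0.3],[0,0,-0.5,0,0,0,0.3],[0,0,-0.6,0,0,0,0.3],[0,0,0,0,0,-0.7,0.3],[0,0,0,0,0,-0.62,0.3],[0,0,0,0,0,0,0.3],[0,0,0,0,0,0,0.3]]';python3 - <<'E'
from h import *
state();print(rows(slot(-59.5,35.5,0),-.052))
E
```

```text
t: 58.1
ee_pos: [545.5, -16.6, 36.4]
orientation: [2.42, 2.003, 0.0]
ft_force: [-1.2, -0.3, 4.8]
width: 39.6
grasp_force: 30.0
t: 58.8
ee_pos: [545.4, -16.6, 88.3]
orientation: [-2.278, -2.163, 0.0]
ft_force: [-0.7, 0.2, -1.3]
width: 40.0
grasp_force: 30.0
t 58.8 tcp [545.4 -16.6  88.3] z [-0. -0. -1.] y-yaw -0.052 q6 -0.00 F [-0.7  0.2 -1.3] w 40.0 g 30.0
(array([ 0.14, -0.01,  1.32]), np.float64(0.0023505413178164765))
```

```bash
python3 -m jog '[[0.14,0,0.4,0,0,0,0.3],[0,0,0.5,0,0,0,0.3],[0,0,0.25,0,0,0,0.3],[0,0,0.1,0,0,0,0.3],[0,0,0.04,0,0,0,0.3],[0,0,0.02,0,0,0,0.3],[0,0,0,0,0,0,0.3],[0,0,0,0,0,0,0.3]]';python3 -m jog '[[0,0,0.02,0,0,0,0.3],[0,0,0,0,0,0,0.3]]'; python3 -m jog '[[0,0,0,0,0,0,0.55],[0,0,0,0,0,0,0.75],[0,0,0,0,0,0,0.8],[0,0,-0.2,0,0,0,0.8],[0,0,-0.5,0,0,0,1],[0,0,-0.9,0,0,0,1],[0,0,-0.9,0,0,0,1],[-0.5,0,-0.9,0,0,0,1],[-0.5,0,-0.9,0,0,0,1],[-0.5,0,-0.5,0,0,0,1],[0,0,0,0,0,0,1],[0,0,0,0,0,0,1],[0,0,0,0,0,0,1]]';python3 - <<'E'
from h import *
state();T=toolT();w=optics.get_image('wrist');s=optics.get_image('side');c=cam('wrist',T)
save(w,'w12.png');save(s,'s12.png')
for m in optics.masks_of('cover1','wrist'):
    if m['conf']>.3:
        q=cv2.minAreaRect(np.argwhere(m['pixels'])[:,::-1].astype(np.float32));p=ray(c,*q[0],35)[:2]-ROW;print(m['conf'],m['extent'],q[1:],'row xy',p@X,p@D)
def P(x,y): return proj(c,[*(ROW+y*D+x*X),50])
src=np.float32([P(-60,170),P(60,170),P(60,-150),P(-60,-150)])
r=cv2.warpPerspective(w,cv2.getPerspectiveTransform(src,np.float32([[0,0],[216,0],[216,576],[0,576]])),(216,576))
a=cv2.resize(s[180:280,285:385],(576,576),interpolation=cv2.INTER_CUBIC);save(np.hstack([r,a]),'r12.png')
E
```

```text
t: 59.6
ee_pos: [546.3, -11.1, 36.5]
orientation: [2.276, 2.164, 0.001]
ft_force: [-1.1, -0.3, 1.5]
width: 39.6
grasp_force: 30.0
t: 59.8
ee_pos: [546.5, -11.1, 36.4]
orientation: [2.276, 2.164, 0.001]
ft_force: [-3.6, 0.2, 12.2]
width: 40.1
grasp_force: 30.0
t: 61.1
ee_pos: [541.8, -70.2, 225.7]
orientation: [-2.275, -2.164, 0.002]
ft_force: [-0.8, 0.4, 0.9]
width: 88.1
grasp_force: 0.0
t 61.1 tcp [541.8 -70.2 225.7] z [-0.  0. -1.] y-yaw -0.050 q6 -0.10 F [-0.8  0.4  0.9] w 88.1 g 0.0
0.81 [316.5, 182.1, 45.8, 45.3] ((44.0, 44.0), 90.0) row xy -1.8940446298440412 -118.08979475577104
0.68 [319.2, 17.8, 54.8, 31.5] ((47.99999237060547, 36.99999237060547), 0.0) row xy -1.8274245115659067 46.16420649757705
0.59 [320.4, 127.1, 49.9, 43.1] ((46.0, 45.0), 90.0) row xy 1.9156515583172986 -59.86296693638206
```

View pics/r12.png

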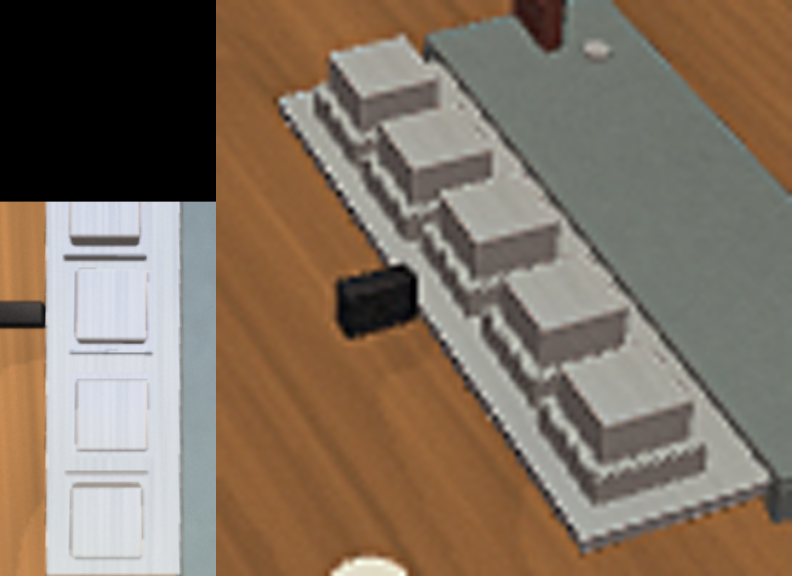

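All five stand flat, square and evenly spaced on the slide. The slide is still out, and the gripper is clear. Handing in.

```bash
python3 -c "
from workcell import ctrl
print(ctrl.close_job())"
```

```text
the job is handed in; nothing more can be done
None
```

The job is handed in, but no verdict came back: by the last camera views, the sleeve is at 3, the slide is out on its catch, all five covers stand mouth down and apart on the plate (two re-seated after one was knocked), and the insert and tube base were never touched.

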